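Pack the cast transformer block and the jar in the narrow box

ROBOT

A 7-joint arm with a two-finger parallel gripper is mounted at the origin on a cart in front of the work surface, level with it; the furniture and walls round the work are solid. World frame = base frame: x ahead of the robot, y to its left, z up, the work surface at z = 0. Lengths are in m, angles in degrees, forces in N, time in s.
With the tool pointing down it reaches from about 0.425 to 0.875 m from the base axis. Payload 4.7 kg.
Tool frame: the origin (TCP) lies midway between the tips of the shut fingers; the grasp point (between the pads) lies 19 mm behind it; y points along the fingers, x is the direction in which the jaws open and shut, and the axes are right-handed (so a half turn about y gives the same grasp; the last joint's range is limited). The gripper opens to 87 mm and grips with 3 to 60 N. Pads are 19 mm wide; open, the fingers measure 117 mm over their backs; the gripper's body (75 mm by 190 mm) begins 51 mm behind the grasp point.
Start: joints at [74.261, 18.392, -4.016, 83.108, 1.295, 78.541, -3.26], TCP at [0.185, -0.623, 0.2] pointing down, gripper open.
Joint ranges: [-163.93, 163.93], [-17.29, 119.83], [-79.2, 71.16], [3.27, 140.29], [-89.18, 269.18], [5.43, 117.66], [-154.24, 154.24]. Speed limits (degrees/s): [147.25, 147.25, 180, 180, 180, 180, 180].

INTERFACE

Orientations are given as [roll, pitch, yaw] about the fixed x, y, z axes, in that order (R = Rz(yaw) Ry(pitch) Rx(roll)).
In Python, from cell import env gives the robot as it stands.
- The arm moves only by the tool carry_out, never from a script. Its argument "targets" is a list of rows, each a list of 2 entries, a list of its own where there are three numbers: the shift along the tool's x, y, z in mm, then the turn, a rotation vector about the tool's x, y, z in degrees. A call has 1 to 12 rows; each row shifts and turns the commanded pose from where the row before left it, along the tool's axes as they then stand; what a row does not reach is not made up. A row lasts 1/10 s, in which the tool goes at most 50 mm and 8.59 degrees, less where a joint would pass 70% of its speed; a pose out of reach is approached as far as the arm can. A call with a gripper value outside its range is refused whole. "jaw" is the opening, from 0 (shut) to 1 (fully open), set as the call begins (left out, the last holds). The fingers move at their own pace and stop on an object; "squeeze" is the grip in N (left out, the last holds). Time passes only in rows, so rows that do not move let the fingers close. It gives the time, the measured TCP pose, the force and the opening at its end, in the units of the state.
- env.get_obs(): the state, without advancing time (a new reading comes with each control period).
- env.read_camera(name): name is "scene" or "top" or "wrist"; returns the picture (480x640x3 uint8, red, green, blue); there is no depth.
- env.get_calibration(name): a dict with "fx", "fy", "cx", "cy" (pixels), "D" ([k1, k2, p1, p2, k3] as OpenCV has them; the pictures are not rectified), "R" (3x3) and "t" (3): a world point X has camera coordinates R X + t; the wrist camera has in their place "hand_eye" (4x4, takes a point from camera to tool coordinates, whose origin is the TCP and whose axes are the tool frame's). Camera axes: x right, y down, z forward; pixel columns grow to the right and rows downward; lengths in m; the calibration is good to about 2 mm. A picture is of the moment at which its call begins: read the wrist's pose just before it. get_calibration takes no time and is no camera call.
- env.sign_off(): hands the job in, once; it reports no verdict.
Trained networks look in the newest picture that a camera, given by its name, has taken for a name from the list of things; names that differ only in an ending like _2 or _b are one class to them, and where a whole thing is asked for, a point or a joint stands for the part that bears it (a point fixed in the world has none). Each returns a list of dicts, best first, with "p" (0 to 1); they miss things now and then, are a little off and sometimes report something else, mostly with a low value. They report only what shows in the picture. A call takes as long as a camera call. They do not tell look-alikes from the thing itself.
- env.outline_of(camera, label): "mask" (480x640 bool, what is visible of it) and "xy" ([column, row] in pixels, amid what is visible of it).
The state is a dict: "time_s": time; "qpos": joint angles; "joint_velocities": joint speeds; "effort": joint torques, N m; "tool_pos": TCP position; "tool_rot": TCP orientation; "force": force on the tool from outside, world axes, zero at the start; "wrist_torque": the same for the moment, N m; "grip_width": finger opening in m.
Only numpy, scipy, OpenCV 4.12 (cv2) and the standard library are available. Lean on these libraries where they do the work, as an engineer would, in place of code of your own. Each camera call takes 0.05 s, during which the arm holds its last target.

TASK

Take the cast block out of its open mould and pack it upright in the middle of the narrow box, next to the tape roll that is already in there, then stand the jar upright on the cork pad at the other end. Side walls of mould and box leave finger room on different faces of the block, so it has to be put down on the mat and taken again. Lower both things gently to the bottom instead of dropping them, leave the tape roll in its end of the box, and do not disturb the multimeter, the parts box or the marker pen.

Things in the scene. Friction and masses are not known exactly. Their poses are not given: they have to be found in the camera images.
- cast_block: grey cast resin block (potted transformer), 52 (x) x 62 (y) x 56 (z) mm, 0.3 kg, two dark strips with brass contacts on top, along x near its +y and -y ends. Origin: centre of the underside, z up. It stands in the mould with its axes along the mould's and its underside 12 mm above the bench. In the mould only its x faces (52 mm apart) can be gripped.
- mould: open aluminium casting mould, fixed to the bench, base 100 (x) x 110 (y) x 12 mm. Origin: centre of the underside. Cavity 55 (x) x 65 (y) mm with its floor at z = 12 mm. Two cheeks 18 mm thick and 60 mm wide close it at +y and -y, up to z = 68 mm (flush with the block's top). At +x and -x there are only sills 8 mm thick, up to z = 24 mm, above which the fingers have room.
- packing_box: narrow open-topped grey metal box, fixed, outside 68 (x) x 196 (y) x 68 (z) mm, walls and floor 4 mm thick. Origin: centre of the underside. The block fits only with its 62 mm side along the box's y, with 4 mm to each long wall, so in the box it can be held only by its y faces (62 mm apart), the fingers in the still empty jar place and above the tape roll.
- cork_pad: cork pad 54 (x) x 52 (y) x 4 mm fixed on the inner floor of the box, at the one end of the box that is not taken by the tape roll (either end), its centre 63.5 mm from the box's centre along the box's y. Origin: centre of its underside; its top is 8 mm above the bench.
- tape_roll: black roll of tape, 58 mm in diameter, 19 mm high, lying flat at one end of the box (either end), about 63.5 mm from the box's centre. Origin: centre of its underside.
- jar: jar with a screw lid, round, 52 mm in diameter, 95 mm high, 0.25 kg, standing on the bench. Origin: centre of its underside, z up. Its top stands clear above the box's walls when it is packed.
- multimeter: yellow-green multimeter, 138 x 70 x 47 mm, a bystander. Origin: centre of the underside.
- parts_box: lime parts box, 96 x 128 x 33 mm, a bystander. Origin: centre of the underside.
- marker: marker pen, 135 mm long, a bystander. Origin: centre of the underside.
Things that resemble listed ones, but are neither listed nor needed, are in the scene too. There is more than one size of the cast_block; the job needs the smallest.

How it is judged (in metres and radians):
At the end, for the whole second after the job is handed in: At rest in the box: block upright (0.08 rad) on the floor, within 14 mm along and 8 mm across of the box's centre, 62 mm side lengthwise (0.17 rad); jar upright (0.08 rad) on the pad, within 14 mm of its centre; tape flat on the floor, over 45 mm from the box's centre; heights within 5 mm (x of cast_block in the frame of packing_box between -0.008 and 0.008 m and y of cast_block in the frame of packing_box between -0.014 and 0.014 m and z of cast_block in the frame of packing_box between 0 and 0.009 m and angle between each of cast_block, jar's own z axis and vertical below 0.08 rad and angle between the y axis of cast_block and the y axis of packing_box, either way round below 0.17 rad and horizontal distance between jar and cork_pad below 0.014 m and z of jar in the frame of cork_pad between 0 and 0.009 m and horizontal distance between tape_roll and packing_box above 0.045 m and x of tape_roll in the frame of packing_box between -0.02 and 0.02 m and y of tape_roll in the frame of packing_box between -0.08 and 0.08 m and z of tape_roll in the frame of packing_box below 0.01 m and angle between tape_roll's own z axis and vertical below 0.1 rad and linear speed of each of cast_block, jar, tape_roll below 0.02 m/s and angular speed of each of cast_block, jar, tape_roll below 0.2 rad/s); the robot touches nothing.
It fails at once if the cast block is dropped into the box (moves faster than 0.5 m/s inside it) (x of cast_block in the frame of packing_box between -0.034 and 0.034 m and y of cast_block in the frame of packing_box between -0.098 and 0.098 m and height (world z) of cast_block below 0.075 m and linear speed of cast_block above 0.5 m/s).
It fails at once if the jar is dropped into the box (moves faster than 0.5 m/s inside it) (x of jar in the frame of packing_box between -0.034 and 0.034 m and y of jar in the frame of packing_box between -0.098 and 0.098 m and height (world z) of jar below 0.075 m and linear speed of jar above 0.5 m/s).
It fails at once if the multimeter is moved by more than 30 mm (distance of multimeter from where it was at the start of the episode above 0.03 m).
It fails at once if the parts box is moved by more than 30 mm (distance of parts_box from where it was at the start of the episode above 0.03 m).
It fails at once if the marker pen is moved by more than 30 mm (distance of marker from where it was at the start of the episode above 0.03 m).
It also fails if it takes over 69 s, if anything falls off the work surface, if the arm or the gripper's body presses on something with over 40 N, if the wrist force passes 120 N, or if a joint passes its speed limit or range.

## Working session

There is one attempt and no reset: what is moved stays moved. The work goes in short steps, Python scripts to look and compute and a tool call to move; the robot and the scene stay as the last step left them, time stands still between calls to the robot, and variables do not carry over. Pictures are saved under pics/ and viewed, and the job is handed in when it is done.

Besides the shell and the picture viewer there is one more tool, called by a JSON object that holds its "name" and its "arguments". carry_out: Moves the arm, as the interface text tells. Its arguments: {"type":"object","properties":{"targets":{"type":"array","items":{"type":"array"}},"jaw":{"type":"number"},"squeeze":{"type":"number"}},"required":["targets"]}

```bash
mkdir -p pics; ls; python3 - <<'E'
from cell import env
import cv2
o=env.get_obs()
for k in o: print(k,o[k])
for c in ("scene","top","wrist"):
    im=env.read_camera(c); cv2.imwrite(f"pics/a_{c}.png",im[:,:,::-1])
    print(c,env.get_calibration(c))
print(env.get_obs()["time_s"])
E
```

```text
pics
time_s 0.0
qpos [74.2593622  18.43869774 -4.01397127 83.17595941  1.29569784 78.54266935
 -3.26087372]
joint_velocities [-0.09471761  0.03042207  0.02021408 -0.05165468  0.01506115  0.04409434
 -0.03729855]
effort [-6.21892536e-05 -4.91287315e+01 -4.04046820e-01 -3.12527740e+01
 -6.38960791e-02  4.39319573e-02  1.97041736e-04]
tool_pos [ 0.18488795 -0.62250436  0.19855622]
tool_rot [-90.00710848   0.11204619 -73.45181114]
force [ 0.43480177 -1.01554552 -0.25985794]
wrist_torque [-0.03023113 -0.06562525 -0.01332759]
grip_width 0.08712604172817713
scene {'fx': 440.95764538475186, 'fy': 440.95764538475186, 'cx': 325.5241778325602, 'cy': 246.50482119998512, 'D': array([-0.06303138,  0.        ,  0.        ,  0.        ,  0.        ]), 'R': array([[-0.7436843 , -0.66852769, -0.00209493],
       [-0.49220543,  0.5496549 , -0.67499134],
       [ 0.45240189, -0.50094933, -0.73782268]]), 't': array([0.39430191, 0.24544823, 0.9682804 ])}
top {'fx': 554.2233216680897, 'fy': 554.2233216680897, 'cx': 314.66682884241357, 'cy': 247.6803486546297, 'D': array([0.04154809, 0.        , 0.        , 0.        , 0.        ]), 'R': array([[ 0.01267497, -0.99987674,  0.00926582],
       [-0.98146267, -0.0142127 , -0.1911257 ],
       [ 0.19123384, -0.00667154, -0.98152183]]), 't': array([0.00764158, 0.51007712, 1.57723167])}
wrist {'fx': 350.43380072324845, 'fy': 350.43380072324845, 'cx': 317.9909086449429, 'cy': 241.660060029778, 'D': array([-0.00413715,  0.        ,  0.        ,  0.        ,  0.        ]), 'hand_eye': array([[ 9.99999674e-01,  7.99554240e-04,  1.08820558e-04,
        -6.59615164e-04],
       [ 1.37276919e-04, -3.01461619e-01,  9.53478303e-01,
        -1.86020372e-01],
       [ 7.95162842e-04, -9.53477977e-01, -3.01461631e-01,
         8.38326228e-02],
       [ 0.00000000e+00,  0.00000000e+00,  0.00000000e+00,
         1.00000000e+00]])}
0.15
```

View pics/a_scene.png

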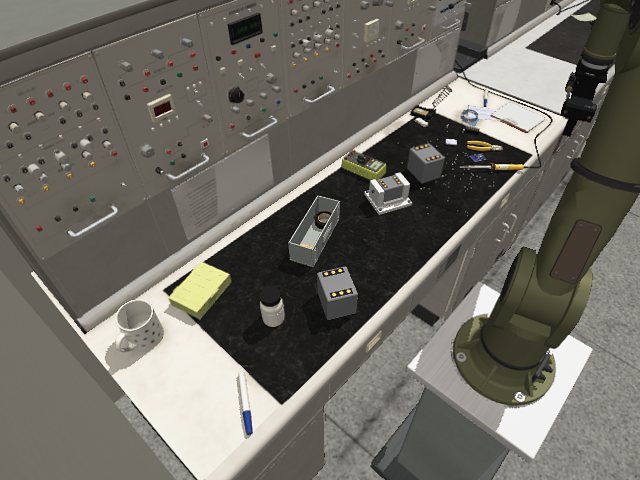

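View pics/a_top.png

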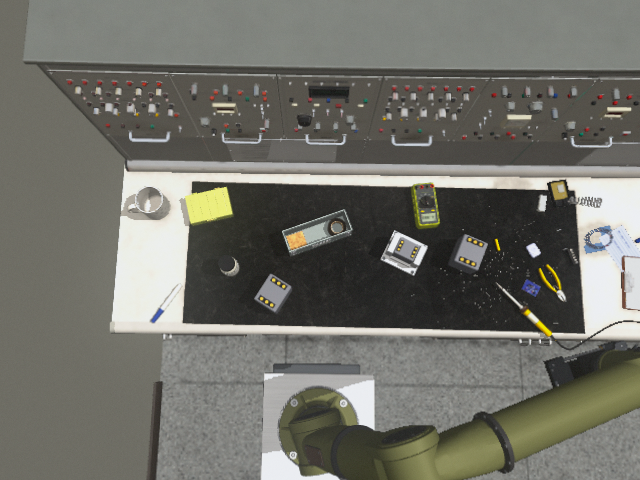

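View pics/a_wrist.png

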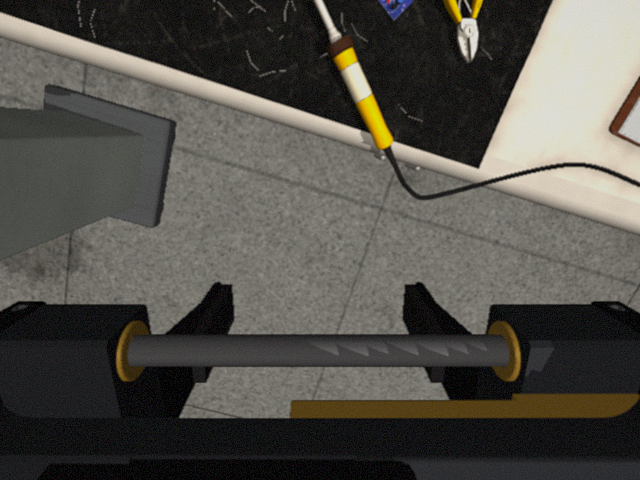

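```bash
cat > h.py <<'E'
from cell import env
import numpy as np, cv2
from scipy.optimize import minimize
from scipy.spatial.transform import Rotation as Ro
def cam(c, obs=None):
    k=env.get_calibration(c)
    K=np.array([[k['fx'],0,k['cx']],[0,k['fy'],k['cy']],[0,0,1]]);D=np.array(k['D'])
    if 'R' in k: R,t=np.array(k['R']),np.array(k['t'])
    else:
        o=obs or env.get_obs()
        T=np.eye(4);T[:3,:3]=Ro.from_euler('xyz',o['tool_rot'],degrees=True).as_matrix();T[:3,3]=o['tool_pos']
        W=np.linalg.inv(T@k['hand_eye']);R,t=W[:3,:3],W[:3,3]
    return K,D,R,t
def proj(C,P):
    K,D,R,t=C
    return cv2.projectPoints(np.asarray(P,float).reshape(-1,3),cv2.Rodrigues(R)[0],t,K,D)[0].reshape(-1,2)
def back(C,uv,z):
    K,D,R,t=C
    n=cv2.undistortPoints(np.asarray(uv,float).reshape(-1,1,2),K,D).reshape(-1,2)
    d=np.c_[n,np.ones(len(n))]@R; c=-R.T@t
    return c+d*((z-c[2])/d[:,2])[:,None]
def box(x0,x1,y0,y1,z0,z1): return np.array([[x,y,z] for x in(x0,x1) for y in(y0,y1) for z in(z0,z1)])
def cyl(r,h,z0=0): a=np.linspace(0,2*np.pi,40,endpoint=False); return np.vstack([np.c_[r*np.cos(a),r*np.sin(a),0*a+z] for z in(z0,z0+h)])
MODELS={'mould':[box(-.05,.05,-.055,.055,0,.012),box(-.03,.03,.0325,.0505,.012,.068),box(-.03,.03,-.0505,-.0325,.012,.068),box(-.0355,.0355,-.0325,.0325,.012,.024)],
'packing_box':[box(-.034,.034,-.098,.098,0,.068)],'cast_block':[box(-.026,.026,-.031,.031,0,.056)],
'jar':[cyl(.026,.095)],'parts_box':[box(-.048,.048,-.064,.064,0,.033)],'tape_roll':[cyl(.029,.019)],'cork_pad':[box(-.027,.027,-.026,.026,0,.004)]}
S=4
def sil(C,parts,x,y,z,yaw,shape=(480,640)):
    m=np.zeros((shape[0],shape[1]),np.uint8);R=Ro.from_euler('z',yaw,degrees=True).as_matrix()
    for p in parts:
        u=proj(C,p@R.T+[x,y,z]);h=cv2.convexHull(u.astype(np.float32))
        cv2.fillConvexPoly(m,np.round(h*16).astype(np.int32),255,cv2.LINE_AA,4)
    return m/255.
def fit(obs,parts,z,x0,yaws,free=True):
    # obs: list of (C,mask)
    def cost(p):
        s=0
        for C,m in obs:
            a=sil(C,parts,p[0],p[1],z,p[2]*100); s+=1-np.minimum(a,m).sum()/max(np.maximum(a,m).sum(),1)
        return s
    best=None
    for w in yaws:
        i=np.array([x0[0],x0[1],w/100])
        r=minimize(cost,i,method='Nelder-Mead',options=dict(initial_simplex=[i,i+[.01,0,0],i+[0,.01,0],i+[0,0,.08]],xatol=1e-4,fatol=1e-4,maxiter=200))
        if best is None or r.fun<best.fun: best=r
    return best.x*[1,1,100],best.fun/len(obs)
E
python3 - <<'E'
from h import *
import pickle
out={}
for c in('top','scene'):
    im=env.read_camera(c)
    for l in('cast_block','mould','packing_box','cork_pad','tape_roll','jar','multimeter','parts_box','marker'):
        r=env.outline_of(c,l)
        out[c,l]=r
        print(c,l,[(round(d['p'],2),np.round(d['xy']).tolist(),int(d['mask'].sum()),) for d in r], [np.round(back(cam(c),[d['xy']],0.03)[0],3).tolist() for d in r])
pickle.dump(out,open('o.pkl','wb'));print(env.get_obs()['time_s'])
E
```

```text
top cast_block [(0.8, [272.0, 292.0], 920), (0.61, [465.0, 255.0], 1064), (0.59, [406.0, 251.0], 472)] [[0.379, 0.137, 0.03], [0.499, -0.432, 0.03], [0.508, -0.258, 0.03]]
top mould [(0.7, [399.0, 262.0], 796)] [[0.476, -0.236, 0.03]]
top packing_box [(0.61, [320.0, 231.0], 1401)] [[0.565, -0.001, 0.03]]
top cork_pad [(0.79, [296.0, 238.0], 260), (0.35, [399.0, 260.0], 776)] [[0.543, 0.072, 0.03], [0.481, -0.235, 0.03]]
top tape_roll [(0.51, [338.0, 220.0], 176), (0.49, [425.0, 207.0], 1082)] [[0.599, -0.053, 0.03], [0.643, -0.315, 0.03]]
top jar [(0.85, [228.0, 266.0], 299)] [[0.454, 0.269, 0.03]]
top multimeter [(0.86, [426.0, 207.0], 1059)] [[0.642, -0.319, 0.03]]
top parts_box [(0.74, [208.0, 209.0], 1287)] [[0.627, 0.336, 0.03]]
top marker [(0.79, [161.0, 303.0], 226), (0.55, [296.0, 237.0], 259)] [[0.343, 0.456, 0.03], [0.546, 0.07, 0.03]]
scene cast_block [(0.86, [392.0, 185.0], 453), (0.77, [341.0, 292.0], 1598), (0.72, [425.0, 159.0], 1028), (0.51, [247.0, 401.0], 440)] [[0.517, -0.282, 0.03], [0.37, 0.121, 0.03], [0.515, -0.459, 0.03], [0.335, 0.451, 0.03]]
scene mould [(0.69, [382.0, 201.0], 885)] [[0.496, -0.208, 0.03]]
scene packing_box [(0.76, [315.0, 234.0], 2071), (0.63, [321.0, 218.0], 158)] [[0.55, 0.02, 0.03], [0.58, -0.036, 0.03]]
scene cork_pad [] []
scene tape_roll [(0.61, [319.0, 220.0], 177), (0.2, [362.0, 163.0], 857)] [[0.577, -0.026, 0.03], [0.651, -0.309, 0.03]]
scene jar [(0.58, [273.0, 306.0], 790)] [[0.463, 0.258, 0.03]]
scene multimeter [(0.98, [362.0, 163.0], 824)] [[0.652, -0.31, 0.03]]
scene parts_box [(0.66, [198.0, 288.0], 2068)] [[0.637, 0.344, 0.03]]
scene marker [(0.91, [244.0, 401.0], 517)] [[0.339, 0.454, 0.03]]
1.15
```

```bash
python3 - <<'E'
from h import *
import pickle
o=pickle.load(open('o.pkl','rb'))
ims={c:env.read_camera(c) for c in('top','scene')}
def near(c,l,uv):
    return min(o[c,l],key=lambda d:np.hypot(*(np.array(d['xy'])-uv)))['mask']
def cl(m): return cv2.morphologyEx(m.astype(np.uint8),cv2.MORPH_CLOSE,np.ones((9,9)))
T,Sc=cam('top'),cam('scene')
def hull(m):
    cs,_=cv2.findContours(m.astype(np.uint8),cv2.RETR_EXTERNAL,cv2.CHAIN_APPROX_NONE)
    c=max(cs,key=cv2.contourArea);r=np.zeros_like(m,np.uint8);cv2.drawContours(r,[c],-1,1,-1);return r
M={}
M['box']=[cv2.fillConvexPoly(np.zeros((480,640),np.uint8),cv2.convexHull(np.argwhere(sum(near(c,l,p) for l,p in ls)>0)[:,::-1].astype(np.int32)),1) for c,ls in (('top',[('packing_box',(320,231)),('cork_pad',(296,238)),('tape_roll',(338,220))]),('scene',[('packing_box',(315,234)),('tape_roll',(319,220))]))]
M['mould']=[hull(cl(near('top','mould',(399,262))|near('top','cast_block',(406,251)))),hull(cl(near('scene','mould',(382,201))|near('scene','cast_block',(392,185))))]
M['jar']=[near('top','jar',(228,266))*1,near('scene','jar',(273,306))*1]
par={'box':(MODELS['packing_box'],(.56,.01),(-60,-75,-45)),'mould':(MODELS['mould']+[box(-.026,.026,-.031,.031,.012,.068)],(.49,-.245),(-40,-20,50,70)),'jar':(MODELS['jar'],(.46,.26),(0,))}
vis={c:ims[c].copy() for c in ims}
for n in M:
    pt,x0,yw=par[n]
    for tag,ob in(('both',[(T,M[n][0]),(Sc,M[n][1])]),('top',[(T,M[n][0])]),('scene',[(Sc,M[n][1])])):
        if tag!='both': yw=[p[2]]
        q,f=fit(ob,pt,0,x0,yw)
        if tag=='both':
            p=q
            for c,C in(('top',T),('scene',Sc)):
                s=(sil(C,pt,p[0],p[1],0,p[2])>.5).astype(np.uint8)
                cv2.drawContours(vis[c],cv2.findContours(s,cv2.RETR_EXTERNAL,cv2.CHAIN_APPROX_NONE)[0],-1,(255,0,0),1)
        print(n,tag,np.round(q,4),round(f,3))
a=cv2.resize(vis['top'][190:320,180:480],None,fx=2.6,fy=2.2);b=cv2.resize(vis['scene'][140:340,230:460],None,fx=2.6,fy=2.6)
cv2.imwrite('pics/b1.png',a[:,:,::-1]);cv2.imwrite('pics/b2.png',b[:,:,::-1])
E
```

```text
box both [5.58800e-01 1.02000e-02 2.06491e+01] 0.035
box top [5.58900e-01 1.02000e-02 2.05015e+01] 0.031
box scene [5.58000e-01 1.11000e-02 2.10009e+01] 0.036
mould both [  0.507   -0.2519 -26.2965] 0.089
mould top [  0.5073  -0.2526 -26.1706] 0.082
mould scene [  0.5068  -0.2509 -27.061 ] 0.094
jar both [0.4575 0.2665 5.6233] 0.234
jar top [ 0.4511  0.2626 10.3936] 0.283
jar scene [0.4579 0.2665 5.1104] 0.181
```

View pics/b1.png

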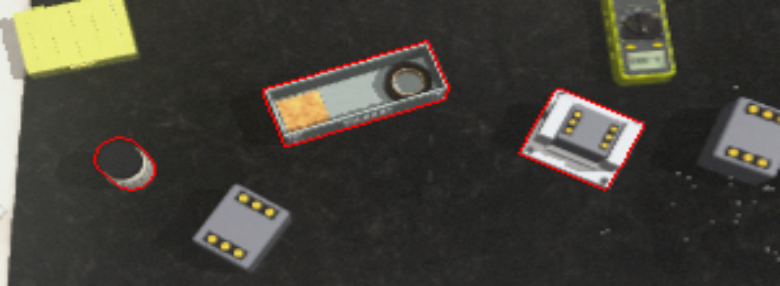

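View pics/b2.png

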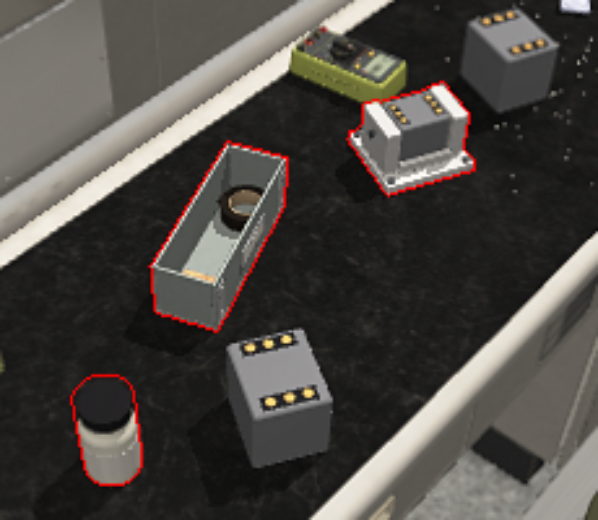

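```bash
cat >> h.py <<'E'
import json
def plan(target,yaw,n=None,start=None,vmax=42,chunk=12):
    """rows (tool axes) from measured pose (or start=(xyz,yaw)) to target with tool down"""
    o=env.get_obs()
    p=np.array(start[0] if start else o['tool_pos'],float); R=Ro.from_euler('xyz',o['tool_rot'] if not start else [-90,0,start[1]],degrees=True)
    Rt=Ro.from_euler('xyz',[-90,0,yaw],degrees=True); p=p.copy()
    dist=np.linalg.norm(np.array(target)-p)*1000; ang=np.degrees((R.inv()*Rt).magnitude())
    n=n or int(max(1,np.ceil(dist/vmax),np.ceil(ang/8.0)))
    rows=[]
    for i in range(n):
        s=(np.array(target)-p)/(n-i)
        d=np.round(R.inv().apply(s)*1000,0 if i<n-1 else 1)
        w=np.round(((R.inv()*Rt).as_rotvec(degrees=True))/(n-i),1)
        p=p+R.apply(d/1000); R=R*Ro.from_rotvec(w,degrees=True)
        rows.append([d.tolist(),w.tolist()])
    for k in range(0,n,chunk): print(json.dumps(rows[k:k+chunk]).replace(' ',''))
    return p
E
python3 -c "
from h import *
plan([.507,-.252,.2],-26.3,n=15)"
```

```text
[[[-18.0,-0.0,28.0],[0.0,-3.1,0.0]],[[-16.0,-0.0,29.0],[0.0,-3.1,0.0]],[[-15.0,-0.0,29.0],[0.0,-3.2,0.0]],[[-13.0,-0.0,30.0],[0.0,-3.1,0.0]],[[-11.0,-0.0,31.0],[0.0,-3.2,0.0]],[[-9.0,-0.0,31.0],[0.0,-3.1,0.0]],[[-8.0,-0.0,32.0],[0.0,-3.2,0.0]],[[-6.0,-0.0,32.0],[0.0,-3.1,0.0]],[[-4.0,-0.0,32.0],[0.0,-3.2,0.0]],[[-2.0,-0.0,33.0],[0.0,-3.1,0.0]],[[-1.0,-0.0,33.0],[0.0,-3.2,0.0]],[[1.0,-0.0,33.0],[0.0,-3.1,0.0]]]
[[[3.0,-0.0,32.0],[0.0,-3.2,0.0]],[[5.0,-0.0,32.0],[0.0,-3.1,0.0]],[[6.4,-0.4,32.3],[0.0,-3.2,0.0]]]
```

{"name": "carry_out", "arguments": {"targets": [[[-18, 0, 28], [0, -3.1, 0]], [[-16, 0, 29], [0, -3.1, 0]], [[-15, 0, 29], [0, -3.2, 0]], [[-13, 0, 30], [0, -3.1, 0]], [[-11, 0, 31], [0, -3.2, 0]], [[-9, 0, 31], [0, -3.1, 0]], [[-8, 0, 32], [0, -3.2, 0]], [[-6, 0, 32], [0, -3.1, 0]], [[-4, 0, 32], [0, -3.2, 0]], [[-2, 0, 33], [0, -3.1, 0]], [[-1, 0, 33], [0, -3.2, 0]], [[1, 0, 33], [0, -3.1, 0]]], "jaw": 1}}

```text
time_s: 2.45
tool_pos: [0.4444, -0.3234, 0.1998]
tool_rot: [-90.0, -0.0, -35.5]
force: [0.4, -0.5, 0.7]
grip_width: 0.087
```

{"name": "carry_out", "arguments": {"targets": [[[3, 0, 32], [0, -3.2, 0]], [[5, 0, 32], [0, -3.1, 0]], [[6.4, 0, 32.3], [0, -3.2, 0]], [[0, 0, 0], [0, 0, 0]], [[0, 0, 0], [0, 0, 0]]]}}

```text
time_s: 2.95
tool_pos: [0.5076, -0.2505, 0.1996]
tool_rot: [-90.0, 0.0, -26.1]
force: [-0.4, -1.1, -0.5]
grip_width: 0.0871
```

```bash
cat > w.py <<'E'
from h import *
import sys
# overlay models in wrist pic
def overlay(name,items,cams=('wrist',)):
    for c in cams:
        C=cam(c);im=env.read_camera(c);v=im[:,:,::-1].copy()
        for parts,x,y,z,yaw in items:
            for p in parts:
                s=(sil(C,[p],x,y,z,yaw)>.5).astype(np.uint8)
                cv2.drawContours(v,cv2.findContours(s,cv2.RETR_EXTERNAL,cv2.CHAIN_APPROX_NONE)[0],-1,(0,0,255),1)
        cv2.imwrite(f'pics/{name}_{c}.png',v)
E
python3 - <<'E'
from w import *
o=env.get_obs();print(o['time_s'],o['tool_pos'],o['tool_rot'],o['qpos'])
overlay('c',[(MODELS['mould']+[box(-.026,.026,-.031,.031,.012,.068)],.507,-.252,0,-26.3)])
E
```

```text
2.95 [ 0.50764003 -0.25050555  0.1995744 ] [-9.00182786e+01  1.03171572e-02 -2.60603092e+01] [ 47.81002036   9.88043239 -27.14690582  94.56956798   4.63275873
  76.67436674  -6.12202207]
```

View pics/c_wrist.png

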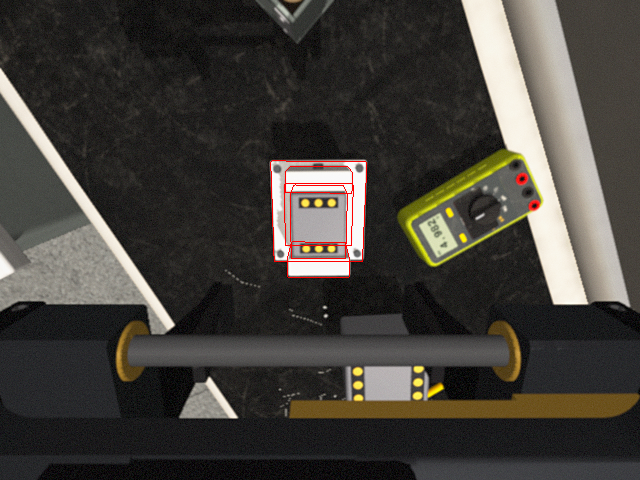

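```bash
python3 - <<'E'
import cv2
im=cv2.imread('pics/c_wrist.png')[150:285,255:385]
cv2.imwrite('pics/c2.png',cv2.resize(im,None,fx=4.4,fy=4.4,interpolation=cv2.INTER_NEAREST))
from h import *
env.read_camera('wrist');C=cam('wrist')
m=env.outline_of('wrist','mould');b=env.outline_of('wrist','cast_block')
for d in m+b: print(d['p'],d['xy'],d['mask'].sum())
mm=max(m,key=lambda d:d['p'])['mask']
bb=min(b,key=lambda d:np.hypot(*(np.array(d['xy'])-[319,225])))['mask']
u=cv2.morphologyEx((mm|bb).astype(np.uint8),cv2.MORPH_CLOSE,np.ones((7,7)))
print(fit([(C,u)],MODELS['mould']+[box(-.026,.026,-.031,.031,.012,.068)],0,(.507,-.252),[-26]))
print(fit([(C,bb)],[box(-.026,.026,-.031,.031,.052,.068)],0,(.507,-.252),[-26]))
E
```

```text
0.61 [318.1, 186.4] 6451
0.65 [319.4, 218.8] 3636
0.59 [382.5, 370.8] 4040
(array([  0.50702843,  -0.25076786, -25.26054592]), np.float64(0.03778195158245279))
(array([  0.50651947,  -0.25120557, -24.58668568]), np.float64(0.06721986188237361))
```

View pics/c2.png

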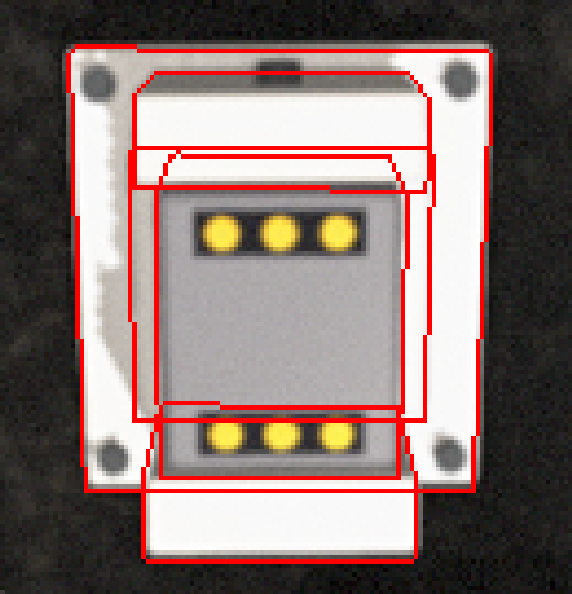

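```bash
python3 -c "
from h import *
plan([.507,-.2512,.034],-25.6,n=6)"
```

```text
[[[-0.0,28.0,0.0],[0.0,-0.1,-0.0]],[[-0.0,28.0,0.0],[0.0,-0.1,-0.0]],[[-0.0,27.0,1.0],[0.0,-0.1,-0.0]],[[-0.0,28.0,0.0],[0.0,-0.2,-0.0]],[[-0.0,27.0,1.0],[0.0,-0.1,-0.0]],[[-0.1,27.6,0.3],[0.0,-0.2,-0.0]]]
```

```bash
python3 -c "
from h import *
for i in range(4):
  o=env.get_obs();print(o['time_s'],o['tool_pos'],o['tool_rot']); env.read_camera('wrist')"
```

```text
3.15 [ 0.50619309 -0.25325931  0.19957137] [-9.00444605e+01  1.20966367e-02 -2.63785462e+01]
3.2 [ 0.50629119 -0.2532242   0.19960224] [-9.00337872e+01  4.46731817e-03 -2.63790967e+01]
3.25 [ 0.50636065 -0.25307426  0.19964631] [-9.00265153e+01  1.74491654e-03 -2.63682543e+01]
3.3 [ 0.5064957  -0.25286852  0.19964817] [-9.00202038e+01  3.75111544e-04 -2.63455277e+01]
```

```bash
python3 - <<'E'
from h import *
C=cam('wrist');env.read_camera('wrist')
print(env.get_obs()['tool_pos'])
m=env.outline_of('wrist','mould');b=env.outline_of('wrist','cast_block')
mm=max(m,key=lambda d:d['p'])['mask']
bb=min(b,key=lambda d:np.hypot(*(np.array(d['xy'])-[319,225])))['mask']
u=cv2.morphologyEx((mm|bb).astype(np.uint8),cv2.MORPH_CLOSE,np.ones((7,7)))
print(fit([(C,u)],MODELS['mould']+[box(-.026,.026,-.031,.031,.012,.068)],0,(.507,-.252),[-26]))
print(env.get_obs()['tool_pos'],env.get_obs()['tool_rot'])
E
```

```text
[ 0.5066921  -0.25255563  0.19966868]
(array([  0.50745206,  -0.24983981, -25.68006634]), np.float64(0.0268924202619516))
[ 0.50685616 -0.2523206   0.19967775] [-9.00088701e+01 -5.79221653e-03 -2.62843996e+01]
```

{"name": "carry_out", "arguments": {"targets": [[[0, 28, 0], [0, -0.1, 0]], [[0, 28, 0], [0, -0.1, 0]], [[0, 28, 1], [0, -0.1, 0]], [[0, 28, 0], [0, -0.1, 0]], [[0, 27, 0], [0, -0.1, 0]], [[0, 26.5, 0], [0, 0, 0]], [[0, 0, 0], [0, 0, 0]]]}}

```text
time_s: 4.2
tool_pos: [0.5043, -0.2499, 0.0305]
tool_rot: [-90.0, 0.4, -25.8]
force: [0.0, 0.3, -0.2]
grip_width: 0.0871
```

{"name": "carry_out", "arguments": {"targets": [[[0, 0, 0], [0, 0, 0]], [[0, 0, 0], [0, 0, 0]], [[0, 0, 0], [0, 0, 0]], [[0, 0, 0], [0, 0, 0]], [[0, 0, 0], [0, 0, 0]], [[0, 0, 0], [0, 0, 0]], [[0, 0, 0], [0, 0, 0]], [[0, 0, 0], [0, 0, 0]]], "jaw": 0, "squeeze": 30}}

```text
time_s: 5.0
tool_pos: [0.5077, -0.2513, 0.0347]
tool_rot: [-90.0, -0.0, -25.7]
force: [-1.0, 0.5, 4.4]
grip_width: 0.0512
```

{"name": "carry_out", "arguments": {"targets": [[[0, -6, 0], [0, 0, 0]], [[0, -12, 0], [0, 0, 0]], [[0, -18, 0], [0, 0, 0]], [[0, -24, 0], [0, 0, 0]], [[0, -24, 0], [0, 0, 0]], [[0, -20, 0], [0, 0, 0]], [[0, -8, 0], [0, 0, 0]], [[0, 0, 0], [0, 0, 0]], [[0, 0, 0], [0, 0, 0]], [[0, 0, 0], [0, 0, 0]]]}}

```text
time_s: 6.0
tool_pos: [0.5064, -0.2507, 0.1446]
tool_rot: [-90.0, 0.2, -25.8]
force: [0.1, 0.6, -3.4]
grip_width: 0.0519
```

```bash
python3 - <<'E'
from w import *
import time
o=env.get_obs();print(o['time_s'],o['tool_pos'],o['tool_rot'],o['force'],o['grip_width'])
p=o['tool_pos']
overlay('d',[([box(-.026,.026,-.031,.031,0,.056)],p[0],p[1],p[2]-.022,o['tool_rot'][2])],('wrist','scene'))
plan([.46,-.095,.12],20.6)
plan([.46,-.095,.0235+.002],20.6,n=6,start=([.46,-.095,.12],20.6))
E
```

```text
6.0 [ 0.50642709 -0.25072136  0.14462047] [-89.99204412   0.15783843 -25.75365629] [ 0.09978481  0.55300206 -3.4115579 ] 0.05187079517611536
[[[-18.0,4.0,20.0],[-0.0,-7.7,-0.0]],[[-15.0,4.0,22.0],[-0.0,-7.7,-0.0]],[[-12.0,4.0,24.0],[-0.0,-7.7,-0.0]],[[-9.0,4.0,26.0],[-0.0,-7.7,-0.0]],[[-6.0,5.0,27.0],[-0.0,-7.8,-0.0]],[[-2.1,4.2,27.0],[-0.1,-7.7,-0.1]]]
[[[0.0,16.0,-0.0],[0.0,0.0,0.0]],[[0.0,16.0,-0.0],[0.0,0.0,0.0]],[[0.0,16.0,-0.0],[0.0,0.0,0.0]],[[0.0,15.0,-0.0],[0.0,0.0,0.0]],[[0.0,16.0,-0.0],[0.0,0.0,0.0]],[[0.0,15.5,-0.0],[0.0,0.0,0.0]]]
```

View pics/d_wrist.png

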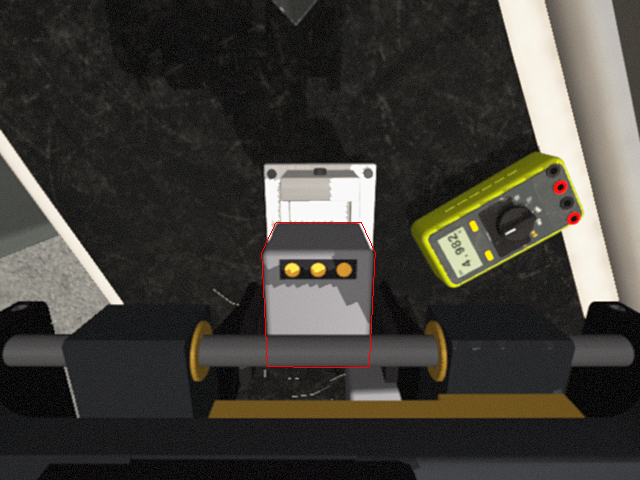

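View pics/d_scene.png

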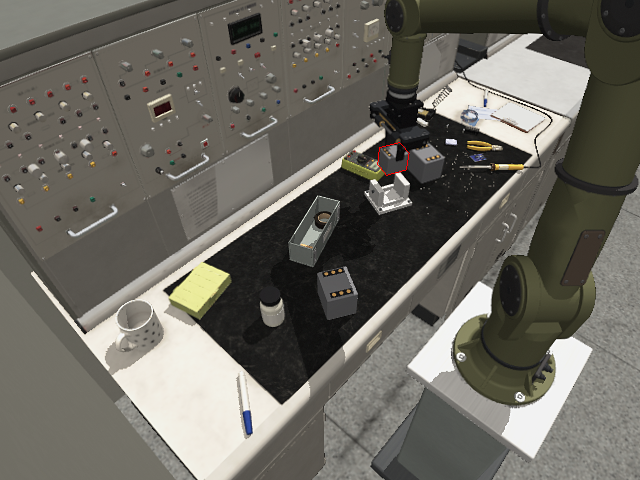

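{"name": "carry_out", "arguments": {"targets": [[[-18, 4, 20], [0, -7.7, 0]], [[-15, 4, 22], [0, -7.7, 0]], [[-12, 4, 24], [0, -7.7, 0]], [[-9, 4, 26], [0, -7.7, 0]], [[-6, 5, 27], [0, -7.8, 0]], [[-2, 4, 27], [0, -7.7, 0]], [[0, 0, 0], [0, 0, 0]], [[0, 0, 0], [0, 0, 0]], [[0, 0, 0], [0, 0, 0]], [[0, 0, 0], [0, 0, 0]], [[0, 0, 0], [0, 0, 0]]]}}

```text
time_s: 7.2
tool_pos: [0.4611, -0.096, 0.1211]
tool_rot: [-90.0, -0.0, 20.5]
force: [0.6, 0.2, -2.3]
grip_width: 0.052
```

```bash
python3 - <<'E'
from w import *
o=env.get_obs();print(o['time_s'],o['tool_pos'],o['tool_rot'],o['force'],o['grip_width'],o['qpos'])
E
```

```text
7.2 [ 0.46105738 -0.09604865  0.1211135 ] [-8.99875002e+01 -6.15153861e-03  2.04541357e+01] [ 0.61655532  0.20783858 -2.27316247] 0.05196239229268468 [ 44.95229571   1.34102971 -36.48627259 112.39048632   0.85409353
  66.53424476  28.5875316 ]
```

{"name": "carry_out", "arguments": {"targets": [[[0, 18, 0], [0, 0, 0]], [[0, 22, 0], [0, 0, 0]], [[0, 20, 0], [0, 0, 0]], [[0, 14, 0], [0, 0, 0]], [[0, 10, 0], [0, 0, 0]], [[0, 6, 0], [0, 0, 0]], [[0, 4, 0], [0, 0, 0]], [[0, 2, 0], [0, 0, 0]], [[0, 1, 0], [0, 0, 0]], [[0, 1, 0], [0, 0, 0]], [[0, 0, 0], [0, 0, 0]], [[0, 0, 0], [0, 0, 0]]]}}

```text
time_s: 8.4
tool_pos: [0.4611, -0.0954, 0.0234]
tool_rot: [-90.0, -0.0, 20.5]
force: [-0.3, -0.0, -3.0]
grip_width: 0.0516
```

Not quite down yet (force still shows the weight); ease another 1 mm and release.

{"name": "carry_out", "arguments": {"targets": [[[0, 0.5, 0], [0, 0, 0]], [[0, 0.5, 0], [0, 0, 0]], [[0, 0, 0], [0, 0, 0]], [[0, 0, 0], [0, 0, 0]]]}}

```text
time_s: 8.8
tool_pos: [0.4611, -0.0954, 0.0227]
tool_rot: [-90.0, 0.0, 20.5]
force: [-3.2, 1.1, 5.4]
grip_width: 0.0516
```

{"name": "carry_out", "arguments": {"targets": [[[0, 0, 0], [0, 0, 0]], [[0, 0, 0], [0, 0, 0]], [[0, 0, 0], [0, 0, 0]], [[0, 0, 0], [0, 0, 0]], [[0, 0, 0], [0, 0, 0]]], "jaw": 1}}

```text
time_s: 9.3
tool_pos: [0.4609, -0.0953, 0.0221]
tool_rot: [-90.0, -0.0, 20.5]
force: [0.2, 0.3, -0.4]
grip_width: 0.0824
```

```bash
python3 - <<'E'
from w import *
o=env.get_obs();print(o['time_s'],o['tool_pos'],o['tool_rot'],o['force'],o['grip_width'],o['qpos'])
E
```

```text
9.3 [ 0.46094887 -0.09534829  0.02207181] [-9.00039466e+01 -4.19185440e-03  2.05483534e+01] [ 0.20977867  0.27193196 -0.37535236] 0.08242425461595217 [ 43.09216639   9.22016931 -36.55415708 118.06883077   6.71820406
  54.68284239  23.54699319]
```

{"name": "carry_out", "arguments": {"targets": [[[0, -10, 0], [0, 0, 0]], [[0, -22, 0], [0, 0, 0]], [[0, -30, 0], [0, 0, 0]], [[0, -30, 0], [0, 0, 0]], [[0, -30, 0], [0, 5, 0]], [[0, -20, 0], [0, 8, 0]], [[0, -6, 0], [0, 8, 0]], [[0, 0, 0], [0, 8, 0]], [[0, 0, 0], [0, 8, 0]], [[0, 0, 0], [0, 8, 0]], [[0, 0, 0], [0, 8, 0]], [[0, 0, 0], [0, 8, 0]]]}}

```text
time_s: 10.5
tool_pos: [0.461, -0.0952, 0.1709]
tool_rot: [-90.0, -0.0, -40.8]
force: [1.0, 0.2, -0.5]
grip_width: 0.0869
```

{"name": "carry_out", "arguments": {"targets": [[[0, 0, 0], [0, 8, 0]], [[0, 0, 0], [0, 8, 0]], [[0, 0, 0], [0, 8, 0]], [[0, 0, 0], [0, 5, 0]], [[0, 0, 0], [0, 0, 0]], [[0, 0, 0], [0, 0, 0]], [[0, 0, 0], [0, 0, 0]], [[0, 0, 0], [0, 0, 0]], [[0, 0, 0], [0, 0, 0]], [[0, 0, 0], [0, 0, 0]]]}}

```text
time_s: 11.5
tool_pos: [0.4609, -0.0953, 0.1701]
tool_rot: [-90.0, 0.0, -69.4]
force: [-0.6, 0.1, 0.2]
grip_width: 0.087
```

```bash
python3 - <<'E'
from w import *
o=env.get_obs();print(o['time_s'],o['tool_pos'],o['tool_rot'],o['force'],o['grip_width'],o['qpos'])
overlay('e',[([box(-.026,.026,-.031,.031,0,.056)],.461,-.0953,0,20.5)],('wrist',))
for c in ('wrist','top','scene'):
    C=cam(c)
    if c!='wrist': env.read_camera(c)
    for d in env.outline_of(c,'cast_block'):
        g=back(C,[d['xy']],.05)[0]
        print(c,d['p'],d['xy'],g,d['mask'].sum())
        if np.hypot(g[0]-.461,g[1]+.095)<.05: print(fit([(C,d['mask']*1)],MODELS['cast_block'],0,(.461,-.095),[20]))
E
```

```text
11.5 [ 0.46087341 -0.09529981  0.17010257] [-9.00066028e+01  2.67945942e-03 -6.94313982e+01] [-0.60403698  0.11011457  0.1804199 ] 0.08697427143986151 [ 46.77369422  -1.41059751 -37.37519934 108.77916993  -0.8974919
  72.35097375 -59.75229416]
wrist 0.88 [617.6, 280.3] [ 0.51291479 -0.37996204  0.05      ] 2862
wrist 0.71 [50.7, 223.4] [0.37975572 0.13285731 0.05      ] 12050
wrist 0.59 [315.6, 220.6] [ 0.46642162 -0.09030125  0.05      ] 4435
(array([ 0.46080818, -0.09398811, 21.57400248]), np.float64(0.07673713101732194))
top 0.94 [272.6, 291.8] [0.37835077 0.1342704  0.05      ] 869
top 0.84 [467.1, 252.1] [ 0.50304609 -0.43173114  0.05      ] 990
scene 0.91 [426.0, 162.6] [ 0.48913088 -0.422026    0.05      ] 1060
scene 0.84 [369.3, 225.8] [ 0.44849903 -0.08409816  0.05      ] 588
(array([ 0.46141556, -0.10013511, 27.7331334 ]), np.float64(0.15431028109663514))
scene 0.73 [340.7, 294.6] [0.35794422 0.13871474 0.05      ] 1727
scene 0.69 [200.0, 291.0] [0.61061603 0.35207368 0.05      ] 2073
scene 0.68 [320.0, 218.3] [ 0.56599519 -0.01755268  0.05      ] 179
```

View pics/e_wrist.png

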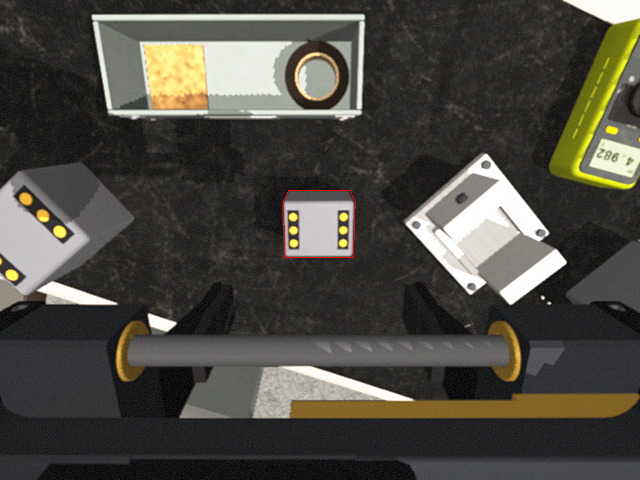

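{"name": "carry_out", "arguments": {"targets": [[[0, 20, 0], [0, 0, 0]], [[0, 30, 0], [0, 0, 0]], [[0, 30, 0], [0, 0, 0]], [[0, 28, 0], [0, 0, 0]], [[0, 20, 0], [0, 0, 0]], [[0, 10, 0], [0, 0, 0]], [[0, 4, 0], [0, 0, 0]], [[0, 0, 0], [0, 0, 0]], [[0, 0, 0], [0, 0, 0]], [[0, 0, 0], [0, 0, 0]]]}}

```text
time_s: 12.8
tool_pos: [0.4618, -0.0956, 0.0292]
tool_rot: [-89.9, -0.1, -69.5]
force: [0.5, 0.3, -0.0]
grip_width: 0.0869
```

{"name": "carry_out", "arguments": {"targets": [[[0, 0, 0], [0, 0, 0]], [[0, 0, 0], [0, 0, 0]], [[0, 0, 0], [0, 0, 0]], [[0, 0, 0], [0, 0, 0]], [[0, 0, 0], [0, 0, 0]], [[0, 0, 0], [0, 0, 0]], [[0, 0, 0], [0, 0, 0]]], "jaw": 0}}

```text
time_s: 13.5
tool_pos: [0.4609, -0.0953, 0.0282]
tool_rot: [-90.0, -0.0, -69.4]
force: [-0.4, -0.6, 1.7]
grip_width: 0.0613
```

{"name": "carry_out", "arguments": {"targets": [[[0, -8, 0], [0, 0, 0]], [[0, -20, 0], [0, 0, 0]], [[0, -28, 0], [0, 0, 0]], [[0, -28, 0], [0, 0, 0]], [[0, -24, 0], [0, 0, 0]], [[0, -12, 0], [0, 0, 0]], [[0, 0, 0], [0, 0, 0]], [[0, 0, 0], [0, 0, 0]], [[0, 0, 0], [0, 0, 0]], [[0, 0, 0], [0, 0, 0]]]}}

```text
time_s: 14.5
tool_pos: [0.46, -0.0951, 0.1468]
tool_rot: [-90.1, 0.1, -69.4]
force: [0.6, 0.4, -3.0]
grip_width: 0.0613
```

```bash
python3 - <<'E'
from w import *
o=env.get_obs();p=o['tool_pos'];print(o['time_s'],p,o['tool_rot'],o['force'],o['grip_width'],o['qpos'])
overlay('f',[([box(-.026,.026,-.031,.031,0,.056)],p[0],p[1],p[2]-.028,o['tool_rot'][2]+90),(MODELS['packing_box'],.5588,.0102,0,20.6),([box(-.03,.03,-.094,.094,.067,.068)],.5588,.0102,0,20.6)],('wrist',))
E
```

```text
14.5 [ 0.45996243 -0.09510378  0.14679812] [-90.10591157   0.10132291 -69.44923937] [ 0.55089682  0.42395512 -2.97820457] 0.0613368481448114 [ 46.91579098  -0.18055337 -37.97240107 110.55184721  -0.15684952
  69.73262565 -60.45096463]
```

View pics/f_wrist.png

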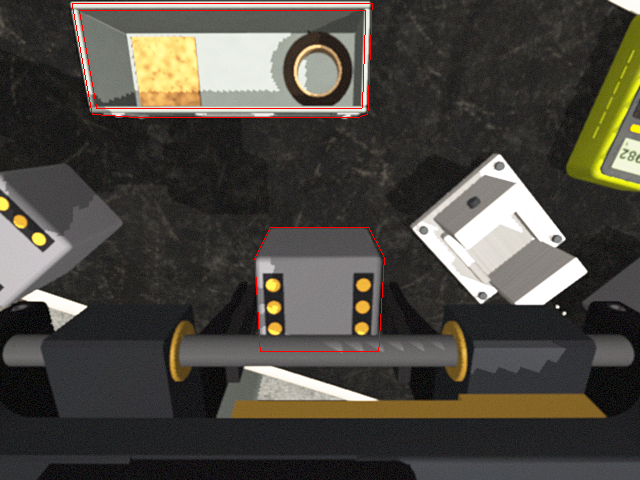

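```bash
python3 - <<'E'
from w import *
C=cam('wrist');im=env.read_camera('wrist')
ds=[env.outline_of('wrist',l) for l in('packing_box','cork_pad','tape_roll')]
m=np.zeros((480,640),bool)
for d in ds:
    for q in d: print(q['p'],q['xy'],q['mask'].sum())
    q=[q for q in d if q['xy'][1]<125 and q['xy'][0]<400]
    for a in q:m|=a['mask']
h=cv2.fillConvexPoly(np.zeros((480,640),np.uint8),cv2.convexHull(np.argwhere(m)[:,::-1].astype(np.int32)),1)
print(fit([(C,h)],MODELS['packing_box'],0,(.5588,.0102),[20.6]))
o=env.get_obs();print(o['tool_pos'],o['tool_rot'])
plan([.5588,.0102,.15],-69.4)
E
```

```text
0.61 [230.6, 49.6] 26020
0.31 [321.5, 52.5] 2765
0.74 [165.9, 72.3] 4321
0.74 [320.2, 50.3] 2812
(array([5.59465272e-01, 1.18866936e-02, 2.04964224e+01]), np.float64(0.017654183804234447))
[ 0.46073889 -0.09528019  0.14781679] [-9.00240603e+01  2.32117960e-02 -6.94510523e+01]
[[[-16.0,-1.0,32.0],[0.0,-0.0,-0.0]],[[-16.0,-0.0,32.0],[0.0,-0.0,-0.0]],[[-16.0,-1.0,32.0],[0.0,-0.0,-0.0]],[[-16.3,-0.2,32.8],[0.0,-0.1,-0.0]]]
```

{"name": "carry_out", "arguments": {"targets": [[[-7, -1, 14], [0, 0, 0]], [[-13, 0, 26], [0, 0, 0]], [[-15, -1, 30], [0, 0, 0]], [[-15, 0, 30], [0, 0, 0]], [[-10, 0, 20], [0, 0, 0]], [[-5, 0, 9.5], [0, 0, 0]], [[0, 0, 0], [0, 0, 0]], [[0, 0, 0], [0, 0, 0]], [[0, 0, 0], [0, 0, 0]], [[0, 0, 0], [0, 0, 0]], [[0, 0, 0], [0, 0, 0]]]}}

```text
time_s: 15.85
tool_pos: [0.5591, 0.01, 0.1503]
tool_rot: [-90.0, -0.0, -69.5]
force: [0.4, -0.4, -3.6]
grip_width: 0.0616
```

```bash
python3 - <<'E'
from w import *
o=env.get_obs();p=o['tool_pos'];print(o['time_s'],p,o['tool_rot'],o['force'],o['grip_width'],o['qpos'])
overlay('g',[([box(-.026,.026,-.031,.031,0,.056)],p[0],p[1],p[2]-.028,o['tool_rot'][2]+90),(MODELS['packing_box'],.5592,.011,0,20.5),([box(-.03,.03,-.094,.094,.067,.068)],.5592,.011,0,20.5)],('wrist','top','scene'))
for a,r in(('top',(190,270,270,370)),('scene',(170,270,270,370))):
    v=cv2.imread(f'pics/g_{a}.png')[r[0]:r[1],r[2]:r[3]];cv2.imwrite(f'pics/g_{a}z.png',cv2.resize(v,None,fx=5,fy=5,interpolation=cv2.INTER_CUBIC))
E
```

```text
15.85 [0.55907193 0.00999967 0.15028637] [-9.00111136e+01 -4.73990746e-02 -6.95307332e+01] [ 0.42716986 -0.37234841 -3.5527428 ] 0.06162199020404563 [ 34.93470827  13.37837878 -43.97764481  98.82787152   9.79330959
  71.71304292 -80.88680382]
```

View pics/g_wrist.png

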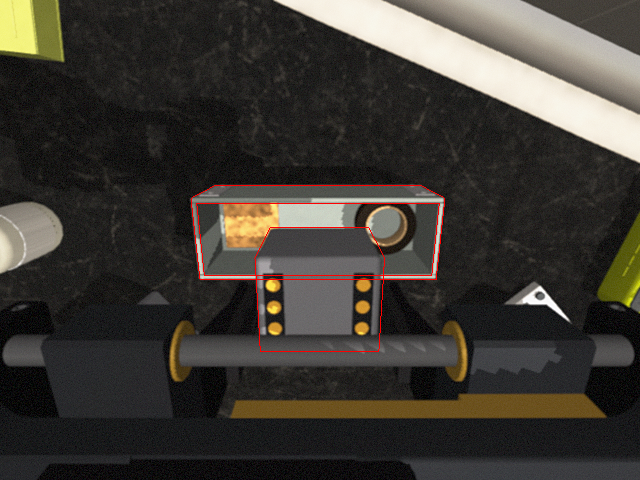

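View pics/g_scenez.png

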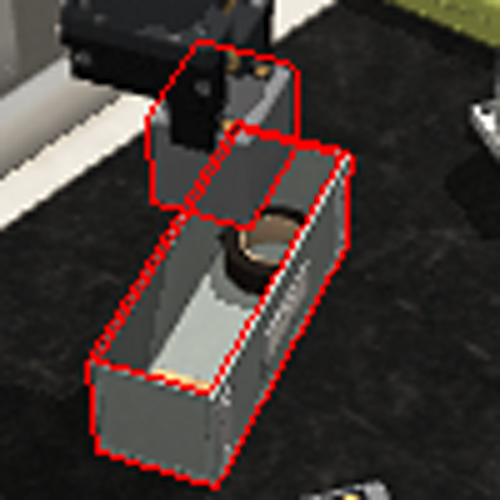

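```bash
python3 - <<'E'
from w import *
C=cam('wrist',dict(tool_pos=[.46087,-.0953,.1701],tool_rot=[-90,0,-69.43]))
B=np.array([.5592,.011,0]);R=Ro.from_euler('z',20.5,degrees=True)
for z in(.023,):
    print(R.inv().apply(back(C,[[286,74],[348,74],[317,74],[317,41],[317,108]],z)-B))
v=cv2.imread('pics/e_wrist.png')[:,:];C
for y in (-.0635,-.060):
    g=R.apply([0,y,.004])+B
    s=(sil(C,MODELS['tape_roll'],*g,0)>.5).astype(np.uint8)
    cv2.drawContours(v,cv2.findContours(s,cv2.RETR_EXTERNAL,cv2.CHAIN_APPROX_NONE)[0],-1,(0,255,0) if y>-.063 else (255,0,255),1)
cv2.imwrite('pics/e2.png',cv2.resize(v[0:130,80:380],None,fx=2.6,fy=2.6,interpolation=cv2.INTER_NEAREST))
E
```

```text
[[ 0.00157533 -0.03654518  0.023     ]
 [ 0.00168239 -0.090282    0.023     ]
 [ 0.00162455 -0.06341388  0.023     ]
 [ 0.02708134 -0.06338394  0.023     ]
 [-0.02599092 -0.06344628  0.023     ]]
```

View pics/e2.png

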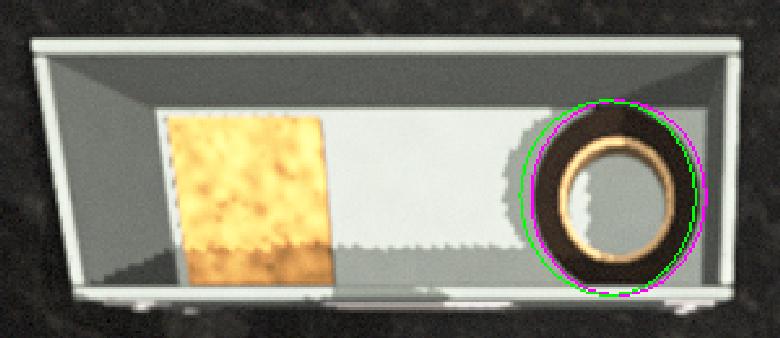

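```bash
python3 - <<'E'
from w import *
o=env.get_obs();print(o['time_s'],o['tool_pos'],o['tool_rot'])
d=Ro.from_euler('xyz',o['tool_rot'],degrees=True).inv().apply(np.array([.5587,.0124,.033])-o['tool_pos'])*1000;print(d)
E
```

```text
16.0 [0.55925078 0.01060944 0.15024641] [-8.99999427e+01 -2.51697353e-02 -6.94825395e+01]
[-1.92152814e+00  1.17245581e+02  1.11615007e-01]
```

{"name": "carry_out", "arguments": {"targets": [[[-1.5, 10, 0], [0, 0, 0]], [[0, 18, 0], [0, 0, 0]], [[0, 18, 0], [0, 0, 0]], [[0, 10, 0], [0, 0, 0]], [[0, 4, 0], [0, 0, 0]], [[0, 0, 0], [0, 0, 0]], [[0, 0, 0], [0, 0, 0]], [[0, 0, 0], [0, 0, 0]]]}}

```text
time_s: 16.8
tool_pos: [0.5595, 0.0124, 0.091]
tool_rot: [-89.9, -0.0, -69.5]
force: [0.2, -0.6, -3.2]
grip_width: 0.0615
```

```bash
python3 - <<'E'
from w import *
o=env.get_obs();p=o['tool_pos'];print(o['time_s'],p,o['tool_rot'],o['force'],o['grip_width'])
print(Ro.from_euler('z',-20.5,degrees=True).apply(p-[.5592,.011,0]))
overlay('i',[([box(-.026,.026,-.031,.031,0,.056)],p[0],p[1],p[2]-.028,o['tool_rot'][2]+90),([box(-.03,.03,-.094,.094,.067,.068)],.5592,.011,0,20.5)],('wrist','scene'))
v=cv2.imread('pics/i_scene.png')[170:270,270:370];cv2.imwrite('pics/i_scenez.png',cv2.resize(v,None,fx=5,fy=5,interpolation=cv2.INTER_CUBIC))
E
```

```text
16.8 [0.55952907 0.01244167 0.09098072] [-8.99211227e+01 -4.14485141e-02 -6.94548566e+01] [ 0.20992664 -0.58650455 -3.22108427] 0.061533447925964976
[0.00081312 0.00123513 0.09098072]
```

View pics/i_wrist.png

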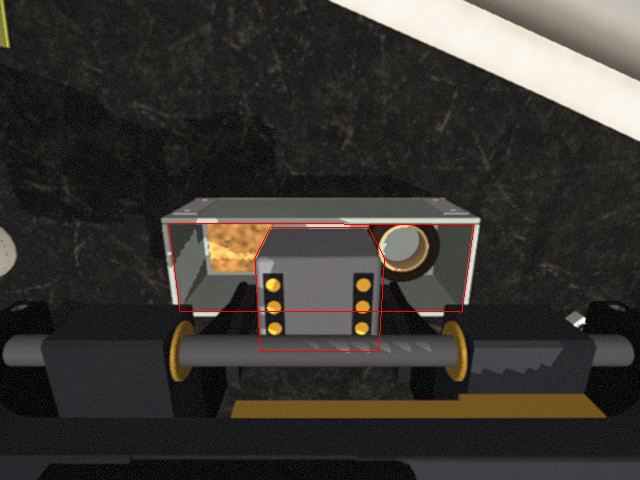

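View pics/i_scenez.png

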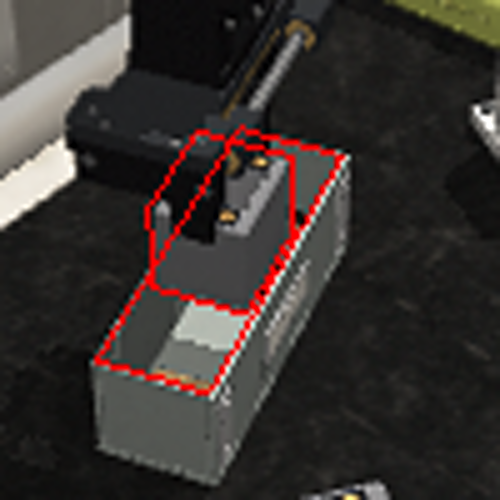

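{"name": "carry_out", "arguments": {"targets": [[[0, 6, -0.4], [0, 0, 0]], [[0, 9, 0], [0, 0, 0]], [[0, 10, 0], [0, 0, 0]], [[0, 10, 0], [0, 0, 0]], [[0, 9, 0], [0, 0, 0]], [[0, 6, 0], [0, 0, 0]], [[0, 3, 0], [0, 0, 0]], [[0, 0, 0], [0, 0, 0]], [[0, 0, 0], [0, 0, 0]], [[0, 0, 0], [0, 0, 0]]]}}

```text
time_s: 17.9
tool_pos: [0.5589, 0.0123, 0.0376]
tool_rot: [-90.0, -0.0, -69.5]
force: [0.9, 0.6, -3.2]
grip_width: 0.0613
```

{"name": "carry_out", "arguments": {"targets": [[[0, 2, 0], [0, 0, 0]], [[0, 1.5, 0], [0, 0, 0]], [[0, 1, 0], [0, 0, 0]], [[0, 0, 0], [0, 0, 0]], [[0, 0, 0], [0, 0, 0]]]}}

```text
time_s: 18.4
tool_pos: [0.5584, 0.0122, 0.0326]
tool_rot: [-90.0, -0.0, -69.5]
force: [-0.5, -0.1, -2.6]
grip_width: 0.0614
```

{"name": "carry_out", "arguments": {"targets": [[[0, 0.5, 0], [0, 0, 0]], [[0, 0.5, 0], [0, 0, 0]], [[0, 0, 0], [0, 0, 0]], [[0, 0, 0], [0, 0, 0]], [[0, 0, 0], [0, 0, 0]]]}}

```text
time_s: 18.9
tool_pos: [0.5586, 0.0122, 0.0322]
tool_rot: [-90.0, -0.0, -69.5]
force: [-3.3, -0.2, 5.8]
grip_width: 0.0616
```

{"name": "carry_out", "arguments": {"targets": [[[0, 0, 0], [0, 0, 0]], [[0, 0, 0], [0, 0, 0]], [[0, 0, 0], [0, 0, 0]], [[0, 0, 0], [0, 0, 0]], [[0, 0, 0], [0, 0, 0]]], "jaw": 0.95}}

```text
time_s: 19.4
tool_pos: [0.5585, 0.0122, 0.0315]
tool_rot: [-90.0, -0.0, -69.5]
force: [0.1, 0.3, 0.1]
grip_width: 0.0817
```

{"name": "carry_out", "arguments": {"targets": [[[0, -6, 0], [0, 0, 0]], [[0, -16, 0], [0, 0, 0]], [[0, -28, 0], [0, 0, 0]], [[0, -34, 0], [0, 0, 0]], [[0, -34, 0], [0, 0, 0]], [[0, -24, 0], [0, 0, 0]], [[0, -10, 0], [0, 0, 0]], [[0, 0, 0], [0, 0, 0]], [[0, 0, 0], [0, 0, 0]], [[0, 0, 0], [0, 0, 0]]], "jaw": 1}}

```text
time_s: 20.4
tool_pos: [0.5574, 0.0121, 0.1821]
tool_rot: [-90.1, 0.1, -69.5]
force: [-0.7, 0.8, -0.6]
grip_width: 0.0873
```

```bash
python3 - <<'E'
from w import *
o=env.get_obs();p=o['tool_pos'];print(o['time_s'],p,o['tool_rot'],o['force'],o['grip_width'],o['qpos'])
overlay('j',[([box(-.026,.026,-.031,.031,0,.056)],.5587,.0122,.004,20.5),(MODELS['packing_box'],.5592,.011,0,20.5),([box(-.03,.03,-.094,.094,.067,.068)],.5592,.011,0,20.5)],('wrist',))
E
```

```text
20.4 [0.55741472 0.01211296 0.18207223] [-9.01414872e+01  6.51346492e-02 -6.94541884e+01] [-0.71479949  0.84351397 -0.63687818] 0.08727293074198827 [ 35.44941699  11.9064189  -44.4699203   96.51766717   8.56071521
  75.2379975  -80.0706004 ]
```

View pics/j_wrist.png

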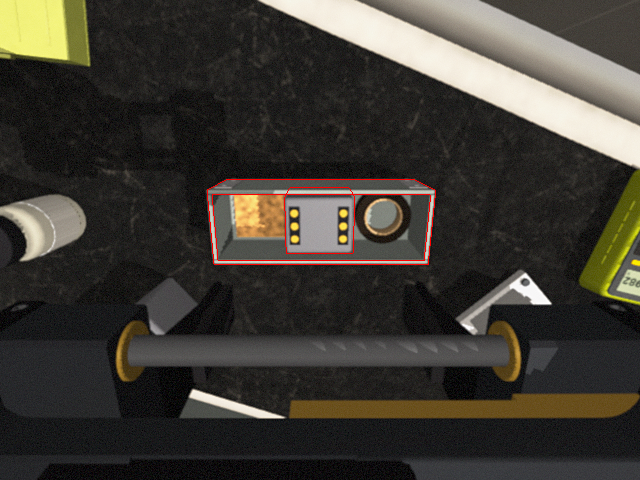

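```bash
python3 - <<'E'
from w import *
plan([.455,.255,.2],20.5,n=12)
E
```

```text
[[[-22.0,-1.0,-1.0],[0.0,-7.5,-0.0]],[[-22.0,-2.0,2.0],[0.0,-7.5,-0.0]],[[-21.0,-1.0,5.0],[0.0,-7.5,-0.0]],[[-21.0,-2.0,8.0],[0.0,-7.5,-0.0]],[[-19.0,-1.0,10.0],[0.0,-7.5,-0.0]],[[-18.0,-2.0,13.0],[0.0,-7.5,-0.0]],[[-16.0,-1.0,15.0],[-0.0,-7.5,-0.0]],[[-14.0,-2.0,17.0],[-0.0,-7.5,-0.0]],[[-12.0,-1.0,18.0],[-0.0,-7.5,-0.0]],[[-9.0,-2.0,20.0],[-0.0,-7.5,-0.1]],[[-7.0,-1.0,21.0],[-0.0,-7.5,-0.0]],[[-4.1,-1.6,21.7],[-0.0,-7.4,-0.0]]]
```

{"name": "carry_out", "arguments": {"targets": [[[-22, -1, -1], [0, -7.5, 0]], [[-22, -2, 2], [0, -7.5, 0]], [[-21, -1, 5], [0, -7.5, 0]], [[-21, -2, 8], [0, -7.5, 0]], [[-19, -1, 10], [0, -7.5, 0]], [[-18, -2, 13], [0, -7.5, 0]], [[-16, -1, 15], [0, -7.5, 0]], [[-14, -2, 17], [0, -7.5, 0]], [[-12, -1, 18], [0, -7.5, 0]], [[-9, -2, 20], [0, -7.5, 0]], [[-7, -1, 21], [0, -7.5, 0]], [[-4, -1, 22], [0, -7.4, 0]]]}}

```text
time_s: 21.65
tool_pos: [0.4551, 0.2558, 0.1997]
tool_rot: [-90.0, 0.1, 20.7]
force: [0.4, 0.0, -0.4]
grip_width: 0.087
```

{"name": "carry_out", "arguments": {"targets": [[[0, 0, 0], [0, 0, 0]], [[0, 0, 0], [0, 0, 0]], [[0, 0, 0], [0, 0, 0]], [[0, 0, 0], [0, 0, 0]], [[0, 0, 0], [0, 0, 0]], [[0, 0, 0], [0, 0, 0]], [[0, 0, 0], [0, 0, 0]], [[0, 0, 0], [0, 0, 0]]]}}

```text
time_s: 22.45
tool_pos: [0.4561, 0.2553, 0.2006]
tool_rot: [-90.0, -0.0, 20.4]
force: [-0.8, 0.4, 0.0]
grip_width: 0.0866
```

```bash
python3 - <<'E'
from w import *
o=env.get_obs();p=o['tool_pos'];print(o['time_s'],p,o['tool_rot'],o['force'],o['grip_width'],o['qpos'])
overlay('k',[(MODELS['jar'],.4575,.2665,0,0)],('wrist',))
C=cam('wrist')
for d in env.outline_of('wrist','jar'):
    print(d['p'],d['xy'],d['mask'].sum()); print(fit([(C,d['mask']*1)],MODELS['jar'],0,(.4575,.2665),[0]))
E
```

```text
22.45 [0.45607169 0.25532304 0.20061927] [-9.00076675e+01 -3.22223074e-04  2.04352707e+01] [-0.81529813  0.41219583  0.01910064] 0.08660538380335212 [ 27.19195768   9.25158104 -64.2154946   99.32560031   8.55992893
  76.76710332 -18.2668865 ]
0.58 [322.3, 209.5] 3052
(array([0.45393491, 0.27154178, 4.93597916]), np.float64(0.13206705206955094))
```

View pics/k_wrist.png

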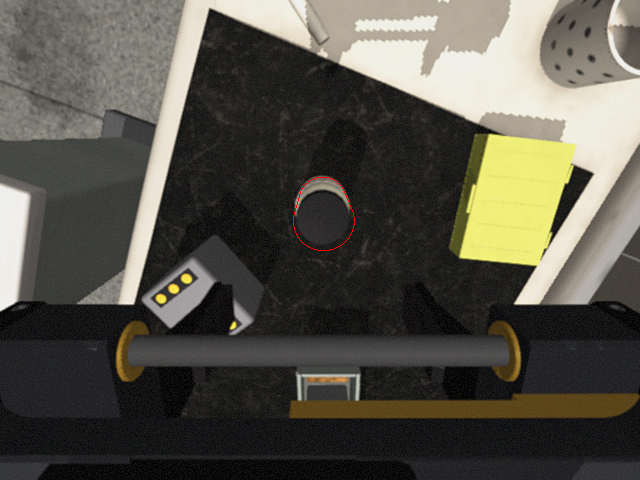

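```bash
python3 - <<'E'
from w import *
C=cam('wrist');im=env.read_camera('wrist')
print(back(C,[[324,218.5],[295,218],[353,218],[324,190],[324,247]],.095))
print(proj(C,[[.4575,.2665,.095]]))
v=im[165:260,280:370,::-1];cv2.imwrite('pics/k2.png',cv2.resize(v,None,fx=6,fy=6,interpolation=cv2.INTER_NEAREST))
o=env.get_obs();print(o['tool_pos'])
E
```

```text
[[0.45707332 0.26914512 0.095     ]
 [0.43369786 0.26088164 0.095     ]
 [0.48013992 0.27823202 0.095     ]
 [0.44840312 0.29198224 0.095     ]
 [0.46619158 0.24512861 0.095     ]]
[[323.37022207 221.48214765]]
[0.456021   0.25538972 0.20062821]
```

View pics/k2.png

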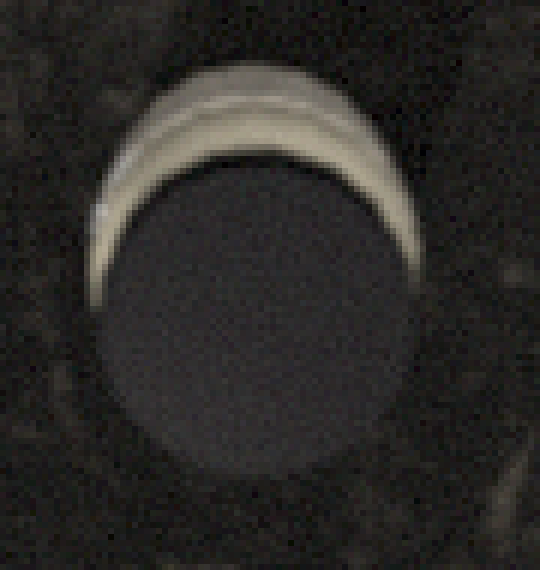

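{"name": "carry_out", "arguments": {"targets": [[[2, 10, 6], [0, 0, 0]], [[3, 22, 6.5], [0, 0, 0]], [[0, 28, 0], [0, 0, 0]], [[0, 28, 0], [0, 0, 0]], [[0, 22, 0], [0, 0, 0]], [[0, 14, 0], [0, 0, 0]], [[0, 5.5, 0], [0, 0, 0]], [[0, 0, 0], [0, 0, 0]], [[0, 0, 0], [0, 0, 0]], [[0, 0, 0], [0, 0, 0]]]}}

```text
time_s: 23.6
tool_pos: [0.4571, 0.2694, 0.0722]
tool_rot: [-90.0, -0.1, 20.4]
force: [-0.4, -0.1, 0.0]
grip_width: 0.087
```

```bash
python3 - <<'E'
from w import *
o=env.get_obs();p=o['tool_pos'];print(o['time_s'],p,o['tool_rot'],o['force'])
overlay('l',[],('wrist','scene'))
v=cv2.imread('pics/l_scene.png')[200:340,220:360];cv2.imwrite('pics/l_scenez.png',cv2.resize(v,None,fx=4,fy=4,interpolation=cv2.INTER_CUBIC))
E
```

```text
23.6 [0.45713926 0.26937381 0.0721825 ] [-90.00193899  -0.11312244  20.43773868] [-0.39821389 -0.1111739   0.04125148]
```

View pics/l_wrist.png

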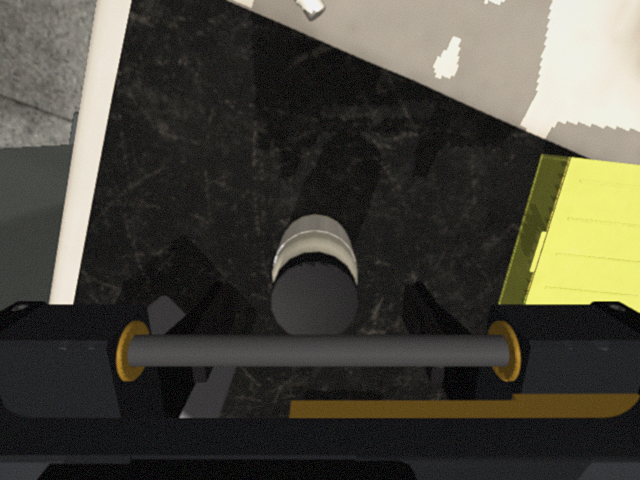

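View pics/l_scenez.png

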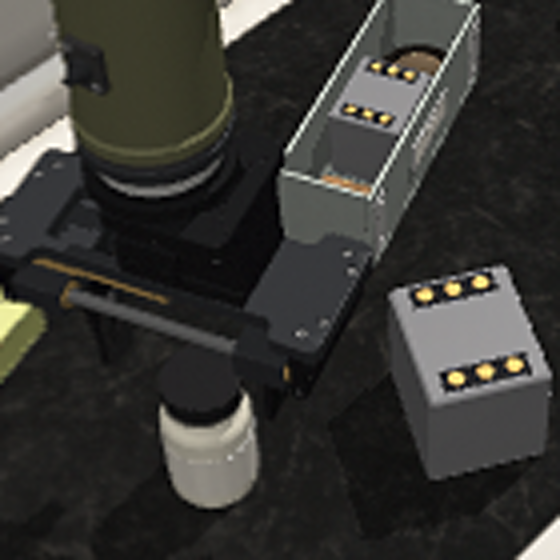

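```bash
python3 - <<'E'
from w import *
C=cam('wrist')
q=back(C,[[314.5,296],[271,295],[358,295],[314.5,253],[314.5,338]],.095);print(q, np.linalg.norm(q[1]-q[2]),np.linalg.norm(q[3]-q[4]))
o=env.get_obs();print(Ro.from_euler('xyz',o['tool_rot'],degrees=True).inv().apply(q[0]-o['tool_pos'])*1000,o['tool_pos'])
E
```

```text
[[0.45466793 0.27168993 0.095     ]
 [0.43358043 0.26444241 0.095     ]
 [0.47537618 0.27999936 0.095     ]
 [0.44655278 0.29362242 0.095     ]
 [0.4632663  0.24845082 0.095     ]] 0.04459712400480888 0.04816445907705278
[ -1.22595338 -23.04977356   3.24277331] [0.45698567 0.26908468 0.07195328]
```

{"name": "carry_out", "arguments": {"targets": [[[-1, 0, 2], [0, 0, 0]], [[0, 0, 0], [0, 0, 0]], [[0, 0, 0], [0, 0, 0]], [[0, 0, 0], [0, 0, 0]]]}}

```text
time_s: 24.1
tool_pos: [0.4547, 0.2703, 0.0711]
tool_rot: [-90.0, -0.0, 20.4]
force: [0.9, 0.6, -0.1]
grip_width: 0.0873
```

{"name": "carry_out", "arguments": {"targets": [[[0, 0, 0], [0, 0, 0]], [[0, 0, 0], [0, 0, 0]], [[0, 0, 0], [0, 0, 0]], [[0, 0, 0], [0, 0, 0]], [[0, 0, 0], [0, 0, 0]], [[0, 0, 0], [0, 0, 0]], [[0, 0, 0], [0, 0, 0]], [[0, 0, 0], [0, 0, 0]], [[0, 0, 0], [0, 0, 0]]], "jaw": 0, "squeeze": 30}}

```text
time_s: 25.0
tool_pos: [0.4578, 0.2721, 0.0735]
tool_rot: [-90.0, -0.4, 20.4]
force: [3.6, 1.3, 11.2]
grip_width: 0.0235
```

{"name": "carry_out", "arguments": {"targets": [[[0, -6, 0], [0, 0, 0]], [[0, -14, 0], [0, 0, 0]], [[0, -20, 0], [0, 0, 0]], [[0, -26, 0], [0, 0, 0]], [[0, -26, 0], [0, 0, 0]], [[0, -18, 0], [0, 0, 0]], [[0, -8, 0], [0, 0, 0]], [[0, 0, 0], [0, 0, 0]], [[0, 0, 0], [0, 0, 0]], [[0, 0, 0], [0, 0, 0]], [[0, 0, 0], [0, 0, 0]]]}}

```text
time_s: 26.1
tool_pos: [0.4541, 0.2701, 0.1882]
tool_rot: [-90.0, 0.1, 20.5]
force: [-0.7, 0.2, 0.2]
grip_width: 0.0004
```

```bash
python3 - <<'E'
from w import *
o=env.get_obs();p=o['tool_pos'];print(o['time_s'],p,o['tool_rot'],o['force'],o['grip_width'])
overlay('m',[(MODELS['jar'],p[0],p[1],p[2]-.0718,0)],('wrist','scene'))
v=cv2.imread('pics/m_scene.png')[200:340,220:360];cv2.imwrite('pics/m_scenez.png',cv2.resize(v,None,fx=4,fy=4,interpolation=cv2.INTER_CUBIC))
plan([.537,.0705,.195],20.5,n=8)
E
```

```text
26.1 [0.45414218 0.27005737 0.18816449] [-89.99205439   0.10353994  20.45501002] [-0.68335038  0.16875609  0.19819039] 0.00041276856871863945
[[[1.0,-1.0,-27.0],[-0.0,-0.0,-0.0]],[[1.0,-1.0,-27.0],[-0.0,-0.0,-0.0]],[[1.0,-1.0,-27.0],[-0.0,-0.0,-0.0]],[[1.0,-1.0,-27.0],[-0.0,-0.0,-0.0]],[[1.0,-1.0,-27.0],[-0.0,-0.0,-0.0]],[[1.0,-1.0,-27.0],[-0.0,-0.0,-0.0]],[[1.0,-0.0,-27.0],[-0.0,-0.0,-0.0]],[[0.6,-0.5,-27.0],[-0.0,-0.0,-0.1]]]
```

View pics/m_wrist.png

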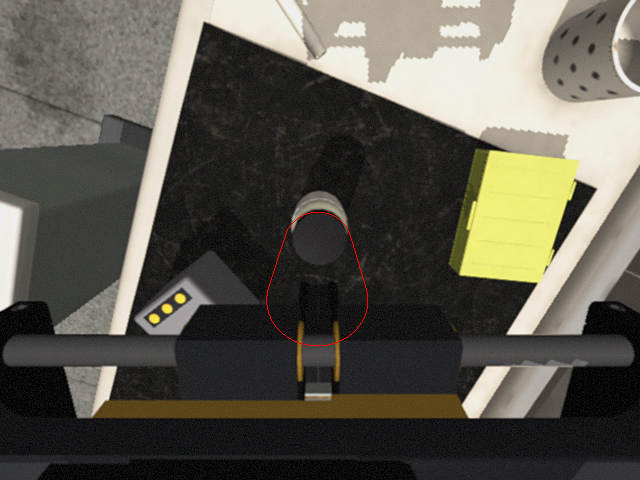

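View pics/m_scenez.png

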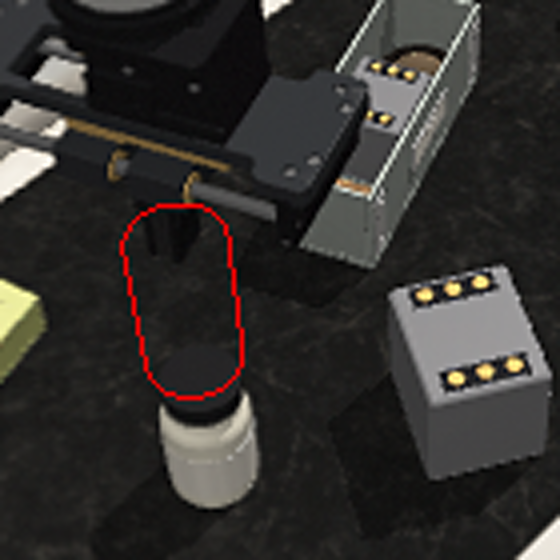

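```bash
python3 - <<'E'
from w import *
o=env.get_obs();print(o['tool_pos'])
V=[]
for c,(a,b,e,f) in(('wrist',(270,370,180,280)),('scene',(240,300,275,335)),('top',(205,255,240,290))):
    v=env.read_camera(c)[e:f,a:b,::-1]; V.append(cv2.resize(v,(390,390),interpolation=cv2.INTER_CUBIC))
cv2.imwrite('pics/n.png',np.hstack(V)[:, :780]);cv2.imwrite('pics/n3.png',V[2]);print(env.get_obs()['tool_pos'],env.get_obs()['tool_rot'])
E
```

```text
[0.45435274 0.27023116 0.18850139]
[0.4545625  0.27040005 0.18888038] [-8.99924152e+01  2.69966125e-02  2.04553273e+01]
```

View pics/n.png

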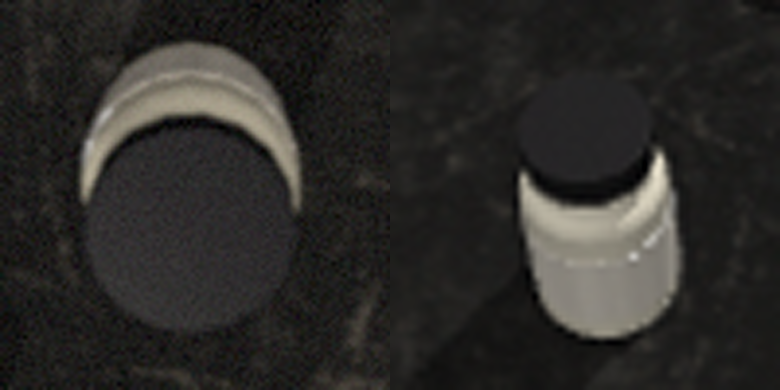

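View pics/n3.png

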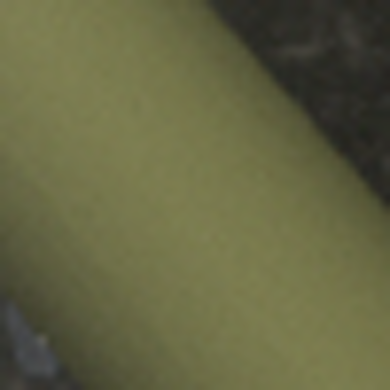

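```bash
python3 - <<'E'
from w import *
W=cam('wrist');Sc=cam('scene')
from scipy.optimize import least_squares
f=lambda X:np.r_[proj(W,X)[0]-[318.8,237.7],proj(Sc,X)[0]-[270,295.8]]
r=least_squares(f,[.456,.27,.09],x_scale=.01);print(r.x,r.fun)
# jar base: scene bottom front; body right/left
for z in(.07,.08,.09,.1): print(z,back(W,[[318.8,237.7],[291.3,237.7],[346.4,237.7]],z).round(4).tolist(),back(Sc,[[270,295.8]],z).round(4).tolist())
# base-from-scene: lowest pt of base
for xy in((.4575,.2665),(.455,.27)):
  u=proj(Sc,cyl(.026,.095)+[*xy,0]);print(xy,u.min(0),u.max(0))
print('scene body extents px x',240+130/6.5,240+292/6.5,'bottom',275+338/6.5)
E
```

```text
[0.45727258 0.26665862 0.08420329] [-0.08155499  0.11113912 -0.2953942   0.18801062]
0.07 [[0.4589, 0.2627, 0.07], [0.4354, 0.254, 0.07], [0.4824, 0.2715, 0.07]] [[0.4657, 0.2597, 0.07]]
0.08 [[0.4578, 0.2656, 0.08], [0.4351, 0.2571, 0.08], [0.4805, 0.2741, 0.08]] [[0.4597, 0.264, 0.08]]
0.09 [[0.4567, 0.2684, 0.09], [0.4348, 0.2602, 0.09], [0.4786, 0.2766, 0.09]] [[0.4537, 0.2684, 0.09]]
0.1 [[0.4556, 0.2713, 0.1], [0.4345, 0.2634, 0.1], [0.4768, 0.2792, 0.1]] [[0.4476, 0.2728, 0.1]]
(0.4575, 0.2665) [257.42334323 283.65883684] [284.1107113  326.30215682]
(0.455, 0.27) [257.00656514 285.17367333] [283.79573463 327.8775102 ]
scene body extents px x 260.0 284.9230769230769 bottom 327.0
```

{"name": "carry_out", "arguments": {"targets": [[[0, 0, 0], [0, 0, 0]], [[0, 0, 0], [0, 0, 0]], [[0, 0, 0], [0, 0, 0]], [[0, 0, 0], [0, 0, 0]], [[0, 0, 0], [0, 0, 0]], [[0, 0, 0], [0, 0, 0]], [[0, 0, 0], [0, 0, 0]], [[0, 0, 0], [0, 0, 0]], [[0, 0, 0], [0, 0, 0]], [[0, 0, 0], [0, 0, 0]], [[0, 0, 0], [0, 0, 0]], [[0, 0, 0], [0, 0, 0]]], "jaw": 1, "squeeze": 15}}

```text
time_s: 27.55
tool_pos: [0.4547, 0.2704, 0.1891]
tool_rot: [-90.0, 0.0, 20.4]
force: [-0.3, 0.2, -0.5]
grip_width: 0.0845
```

{"name": "carry_out", "arguments": {"targets": [[[0, 12, -1], [0, 0, 0]], [[1, 22, -2], [0, 0, 0]], [[0, 28, -1], [0, 0, 0]], [[0, 28, 0], [0, 0, 0]], [[0, 20, 0], [0, 0, 0]], [[0, 11, 0], [0, 0, 0]], [[0, 4, 0], [0, 0, 0]], [[0, 0, 0], [0, 0, 0]], [[0, 0, 0], [0, 0, 0]], [[0, 0, 0], [0, 0, 0]], [[0, 0, 0], [0, 0, 0]]]}}

```text
time_s: 28.65
tool_pos: [0.4576, 0.2672, 0.0649]
tool_rot: [-90.0, -0.1, 20.4]
force: [-0.3, 0.1, 0.8]
grip_width: 0.0871
```

{"name": "carry_out", "arguments": {"targets": [[[0, 0, 0], [0, 0, 0]], [[0, 0, 0], [0, 0, 0]], [[0, 0, 0], [0, 0, 0]], [[0, 0, 0], [0, 0, 0]]], "jaw": 0.64}}

```text
time_s: 29.05
tool_pos: [0.457, 0.267, 0.0641]
tool_rot: [-90.0, 0.0, 20.4]
force: [-0.2, 0.1, -0.3]
grip_width: 0.0631
```

```bash
python3 - <<'E'
from w import *
o=env.get_obs();p=o['tool_pos'];print(o['time_s'],p,o['tool_rot'],o['force'],o['grip_width'])
overlay('q',[],('wrist','scene'))
v=cv2.imread('pics/q_scene.png')[260:340,230:310];cv2.imwrite('pics/q_scenez.png',cv2.resize(v,None,fx=7,fy=7,interpolation=cv2.INTER_CUBIC))
E
```

```text
29.05 [0.45703663 0.26697611 0.06411933] [-9.00024618e+01  1.16734863e-03  2.04462134e+01] [-0.21644975  0.05020078 -0.25593585] 0.06310856672843365
```

View pics/q_wrist.png

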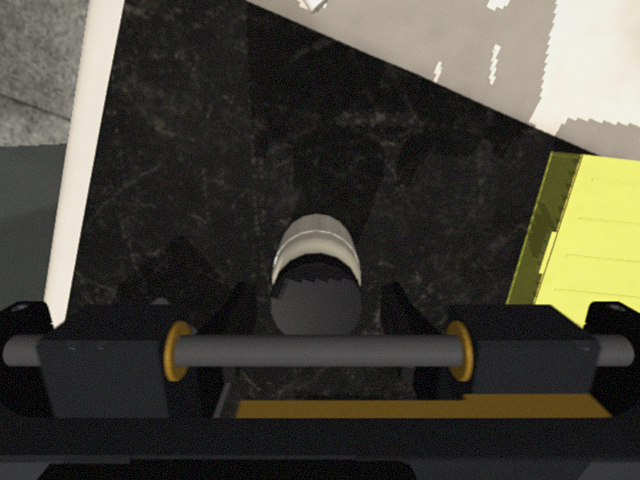

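View pics/q_scenez.png

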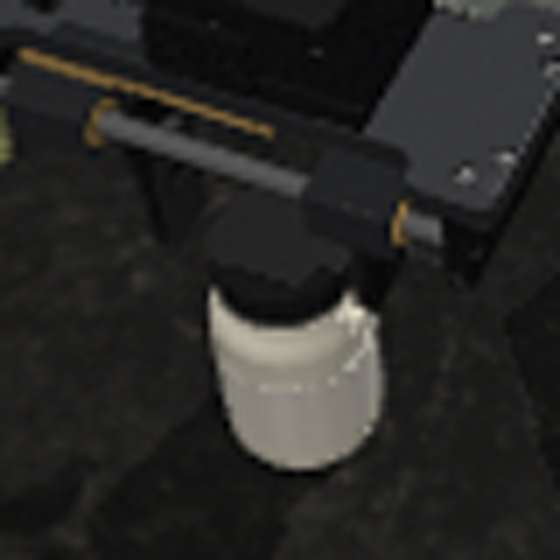

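{"name": "carry_out", "arguments": {"targets": [[[0, 0, 0], [0, 0, 0]], [[0, 0, 0], [0, 0, 0]]], "jaw": 0, "squeeze": 10}}

```text
time_s: 29.35
tool_pos: [0.4569, 0.267, 0.0641]
tool_rot: [-90.0, 0.0, 20.5]
force: [-1.4, -0.7, 1.1]
grip_width: 0.0467
```

{"name": "carry_out", "arguments": {"targets": [[[0, 0, 0], [0, 0, 0]], [[0, 0, 0], [0, 0, 0]]]}}

```text
time_s: 29.55
tool_pos: [0.4569, 0.2669, 0.0641]
tool_rot: [-90.0, 0.0, 20.5]
force: [-0.5, -0.8, 0.3]
grip_width: 0.046
```

{"name": "carry_out", "arguments": {"targets": [[[0, 0, 0], [0, 0, 0]], [[0, 0, 0], [0, 0, 0]], [[0, 0, 0], [0, 0, 0]]], "squeeze": 20}}

```text
time_s: 29.85
tool_pos: [0.4569, 0.2669, 0.0641]
tool_rot: [-90.0, 0.0, 20.4]
force: [-0.3, -0.1, 0.2]
grip_width: 0.0458
```

{"name": "carry_out", "arguments": {"targets": [[[0, -3, 0], [0, 0, 0]], [[0, -5, 0], [0, 0, 0]], [[0, -6, 0], [0, 0, 0]], [[0, -4, 0], [0, 0, 0]], [[0, 0, 0], [0, 0, 0]], [[0, 0, 0], [0, 0, 0]], [[0, 0, 0], [0, 0, 0]]]}}

```text
time_s: 30.55
tool_pos: [0.4569, 0.2668, 0.0819]
tool_rot: [-90.0, 0.0, 20.4]
force: [-1.3, -0.3, -2.5]
grip_width: 0.0457
```

```bash
python3 - <<'E'
from w import *
o=env.get_obs();p=o['tool_pos'];print(o['time_s'],p,o['tool_rot'],o['force'],o['grip_width'])
overlay('r',[(MODELS['jar'],p[0],p[1],p[2]-.064,0)],('wrist','scene'))
v=cv2.imread('pics/r_scene.png')[250:340,230:320];cv2.imwrite('pics/r_scenez.png',cv2.resize(v,None,fx=6,fy=6,interpolation=cv2.INTER_CUBIC))
E
```

```text
30.55 [0.4569278  0.26681573 0.08193645] [-9.00092147e+01  2.01530916e-02  2.04418245e+01] [-1.29124878 -0.3284757  -2.53946557] 0.045687714368898284
```

View pics/r_scenez.png

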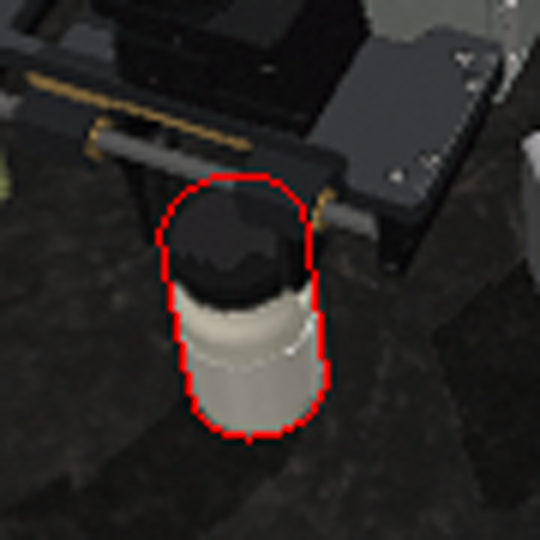

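View pics/r_wrist.png

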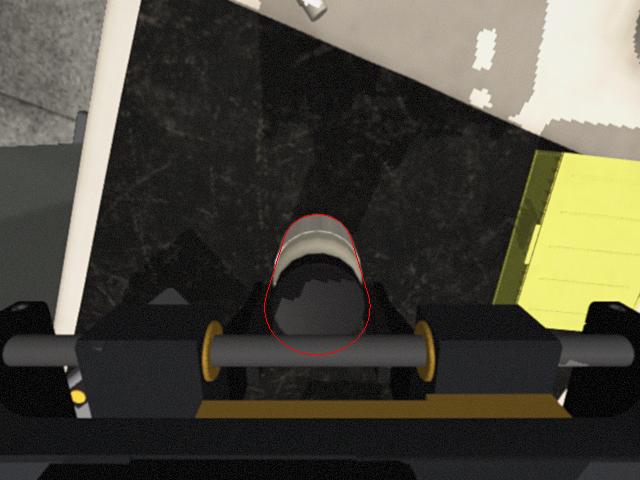

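```bash
python3 - <<'E'
from w import *
plan([.537,.0705,.18],20.5,n=9,start=([.4569,.2668,.18],20.45))
E
```

```text
[[[1.0,-0.0,-24.0],[0.0,-0.0,0.0]],[[1.0,-0.0,-23.0],[0.0,-0.0,0.0]],[[1.0,-0.0,-24.0],[0.0,-0.0,0.0]],[[1.0,-0.0,-23.0],[0.0,-0.0,0.0]],[[0.0,-0.0,-24.0],[0.0,-0.0,0.0]],[[1.0,-0.0,-23.0],[0.0,-0.0,0.0]],[[0.0,-0.0,-24.0],[0.0,-0.0,0.0]],[[1.0,-0.0,-23.0],[0.0,-0.0,0.0]],[[0.5,-0.0,-23.9],[0.0,-0.0,0.0]]]
```

{"name": "carry_out", "arguments": {"targets": [[[0, -8, 0], [0, 0, 0]], [[0, -16, 0], [0, 0, 0]], [[0, -22, 0], [0, 0, 0]], [[0, -24, 0], [0, 0, 0]], [[0, -18, 0], [0, 0, 0]], [[0, -10, 0], [0, 0, 0]], [[0, 0, 0], [0, 0, 0]], [[0, 0, 0], [0, 0, 0]]]}}

```text
time_s: 31.45
tool_pos: [0.4569, 0.2667, 0.1799]
tool_rot: [-90.0, 0.0, 20.4]
force: [0.3, 0.0, -2.3]
grip_width: 0.0457
```

{"name": "carry_out", "arguments": {"targets": [[[0, 0, -8], [0, 0, 0]], [[1, 0, -20], [0, 0, 0]], [[1, 0, -28], [0, 0, 0]], [[1, 0, -32], [0, 0, 0]], [[1, 0, -32], [0, 0, 0]], [[1, 0, -32], [0, 0, 0]], [[1, 0, -28], [0, 0, 0]], [[0.5, 0, -20], [0, 0, 0]], [[0, 0, -11.5], [0, 0, 0]], [[0, 0, 0], [0, 0, 0]], [[0, 0, 0], [0, 0, 0]], [[0, 0, 0], [0, 0, 0]]]}}

```text
time_s: 32.65
tool_pos: [0.5364, 0.0729, 0.1801]
tool_rot: [-90.0, 0.0, 20.6]
force: [0.4, -0.3, -2.2]
grip_width: 0.0457
```

{"name": "carry_out", "arguments": {"targets": [[[0, 0, 0], [0, 0, 0]], [[0, 0, 0], [0, 0, 0]], [[0, 0, 0], [0, 0, 0]], [[0, 0, 0], [0, 0, 0]], [[0, 0, 0], [0, 0, 0]], [[0, 0, 0], [0, 0, 0]]]}}

```text
time_s: 33.25
tool_pos: [0.537, 0.071, 0.1801]
tool_rot: [-90.0, 0.0, 20.4]
force: [-0.6, 0.0, -2.2]
grip_width: 0.0455
```

```bash
python3 - <<'E'
from w import *
o=env.get_obs();p=o['tool_pos'];print(o['time_s'],p,o['tool_rot'],o['force'],o['grip_width'],o['qpos'])
print(Ro.from_euler('z',-20.5,degrees=True).apply(p-[.5592,.011,0]))
overlay('s',[(MODELS['jar'],p[0],p[1],p[2]-.064,0),([box(-.034,.034,-.098,.098,.067,.068),box(-.03,.03,-.094,.094,.067,.068)],.5592,.011,0,20.5),([box(-.026,.026,-.031,.031,.0,.056)],.5588,.0122,.004,20.5)],('wrist','scene'))
v=cv2.imread('pics/s_scene.png')[170:280,260:370];cv2.imwrite('pics/s_scenez.png',cv2.resize(v,None,fx=5,fy=5,interpolation=cv2.INTER_CUBIC))
E
```

```text
33.25 [0.53703445 0.07101586 0.18010862] [-9.00037012e+01  3.35181256e-03  2.04403144e+01] [-0.55851024  0.02916092 -2.20108191] 0.04550510236783961 [ 41.50883582  12.39663809 -58.06300511  98.62514985  10.87533627
  75.00732576   1.65014235]
[0.00025614 0.06397772 0.18010862]
```

View pics/s_scenez.png

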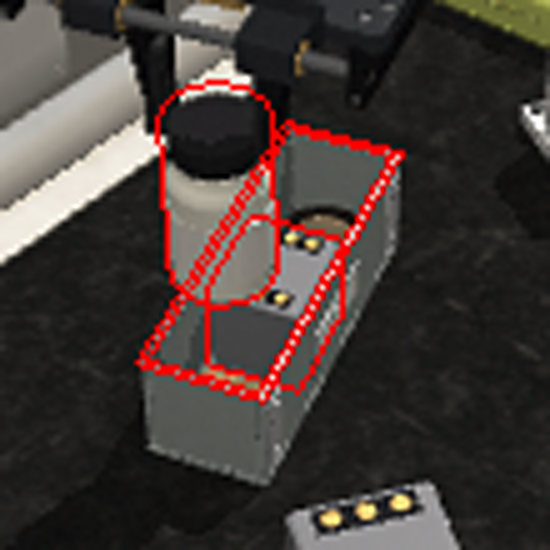

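View pics/s_wrist.png

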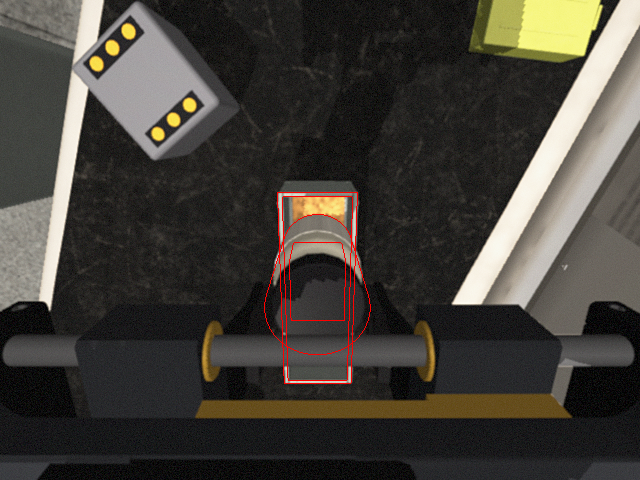

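{"name": "carry_out", "arguments": {"targets": [[[0, 8, 0], [0, 0, 0]], [[0, 15, 0], [0, 0, 0]], [[0, 16, 0], [0, 0, 0]], [[0, 12, 0], [0, 0, 0]], [[0, 9, 0], [0, 0, 0]], [[0, 9, 0], [0, 0, 0]], [[0, 9, 0], [0, 0, 0]], [[0, 7, 0], [0, 0, 0]], [[0, 4, 0], [0, 0, 0]], [[0, 0, 0], [0, 0, 0]], [[0, 0, 0], [0, 0, 0]], [[0, 0, 0], [0, 0, 0]]]}}

```text
time_s: 34.55
tool_pos: [0.5374, 0.0712, 0.0916]
tool_rot: [-90.0, -0.0, 20.4]
force: [-0.3, 0.3, -2.4]
grip_width: 0.0461
```

```bash
python3 - <<'E'
from w import *
o=env.get_obs();p=o['tool_pos'];print(o['time_s'],p,o['tool_rot'],o['force'],o['grip_width'])
print(Ro.from_euler('z',-20.5,degrees=True).apply(p-[.5592,.011,0]))
E
```

```text
34.55 [0.53742777 0.07116566 0.09160569] [-9.00247643e+01 -4.67112501e-02  2.04495646e+01] [-0.2579009   0.34668139 -2.37139817] 0.04607486247607061
[0.00067702 0.0639803  0.09160569]
```

Force unchanged, no wall contact. Lower the rest gently.

{"name": "carry_out", "arguments": {"targets": [[[0, 4, 0], [0, 0, 0]], [[0, 5, 0], [0, 0, 0]], [[0, 4, 0], [0, 0, 0]], [[0, 3, 0], [0, 0, 0]], [[0, 1.5, 0], [0, 0, 0]], [[0, 0, 0], [0, 0, 0]], [[0, 0, 0], [0, 0, 0]]]}}

```text
time_s: 35.25
tool_pos: [0.5371, 0.0711, 0.0737]
tool_rot: [-90.0, -0.0, 20.5]
force: [0.3, -0.4, -2.5]
grip_width: 0.0458
```

{"name": "carry_out", "arguments": {"targets": [[[0, 0.7, 0], [0, 0, 0]], [[0, 0.7, 0], [0, 0, 0]], [[0, 0, 0], [0, 0, 0]], [[0, 0, 0], [0, 0, 0]]]}}

```text
time_s: 35.65
tool_pos: [0.537, 0.0711, 0.0722]
tool_rot: [-90.0, 0.0, 20.4]
force: [-0.3, -0.7, -2.1]
grip_width: 0.046
```

{"name": "carry_out", "arguments": {"targets": [[[0, 0.5, 0], [0, 0, 0]], [[0, 0.3, 0], [0, 0, 0]], [[0, 0, 0], [0, 0, 0]], [[0, 0, 0], [0, 0, 0]]]}}

```text
time_s: 36.05
tool_pos: [0.5372, 0.0711, 0.072]
tool_rot: [-90.0, -0.0, 20.4]
force: [-2.7, -1.5, 5.5]
grip_width: 0.0457
```

Contact. Release gradually and retreat.

{"name": "carry_out", "arguments": {"targets": [[[0, 0, 0], [0, 0, 0]], [[0, 0, 0], [0, 0, 0]], [[0, 0, 0], [0, 0, 0]], [[0, 0, 0], [0, 0, 0]], [[0, 0, 0], [0, 0, 0]]], "jaw": 0.85}}

```text
time_s: 36.55
tool_pos: [0.537, 0.0711, 0.0713]
tool_rot: [-90.0, -0.0, 20.4]
force: [-0.0, 0.8, -0.5]
grip_width: 0.0725
```

{"name": "carry_out", "arguments": {"targets": [[[0, -5, 0], [0, 0, 0]], [[0, -14, 0], [0, 0, 0]], [[0, -24, 0], [0, 0, 0]], [[0, -30, 0], [0, 0, 0]], [[0, -30, 0], [0, 0, 0]], [[0, -24, -10], [0, 0, 0]], [[0, -10, -20], [0, 0, 0]], [[0, 0, -20], [0, 0, 0]], [[0, 0, -20], [0, 0, 0]], [[0, 0, 0], [0, 0, 0]], [[0, 0, 0], [0, 0, 0]], [[0, 0, 0], [0, 0, 0]]]}}

```text
time_s: 37.75
tool_pos: [0.5608, 0.0068, 0.2078]
tool_rot: [-89.9, 0.1, 20.5]
force: [-0.1, 0.6, 0.6]
grip_width: 0.0741
```

```bash
python3 - <<'E'
from w import *
o=env.get_obs();p=o['tool_pos'];print(o['time_s'],p,o['tool_rot'],o['force'],o['grip_width'])
overlay('t',[(MODELS['jar'],.537,.0711,.008,0),([box(-.026,.026,-.031,.031,.0,.056)],.5588,.0122,.004,20.5),([box(-.034,.034,-.098,.098,.067,.068),box(-.03,.03,-.094,.094,.067,.068)],.5592,.011,0,20.5)],('wrist','scene','top'))
v=cv2.imread('pics/t_scene.png')[170:280,260:370];cv2.imwrite('pics/t_scenez.png',cv2.resize(v,None,fx=5,fy=5,interpolation=cv2.INTER_CUBIC))
E
```

```text
37.75 [0.56082201 0.00675918 0.20781057] [-8.99162452e+01  5.38488247e-02  2.05351408e+01] [-0.06443649  0.61342563  0.61185278] 0.07405184692695373
```

View pics/t_scenez.png

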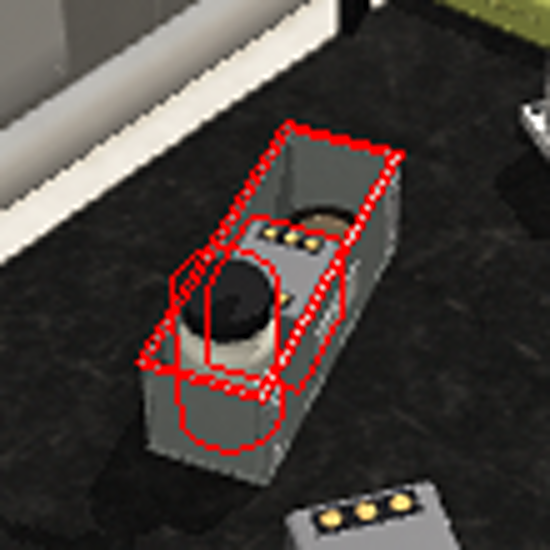

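View pics/t_wrist.png

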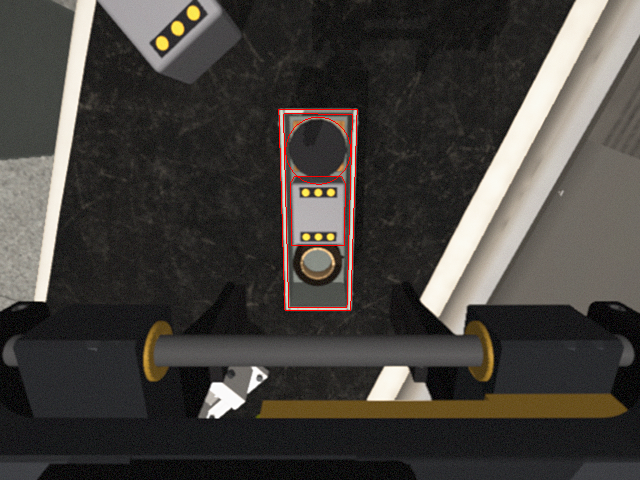

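View pics/t_scene.png

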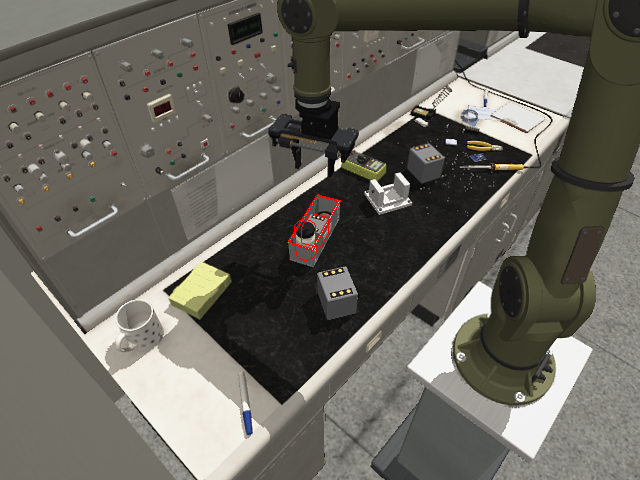

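```bash
python3 -c "
from cell import env
o=env.get_obs();print(o['time_s'],o['force'],o['joint_velocities']);print(env.sign_off())"
```

```text
37.9 [-0.64228577 -0.01157359  0.30901068] [ 0.07132991 -0.16138781  0.19205954 -0.25311835  0.23179954 -0.08492736
  0.02915168]
the job is handed in; nothing more can be done
None
```

The job is handed in at about 38 s of the 69 s allowed. The cast block is packed in the middle of the box and the jar is standing on the cork pad.

**Block:** I lifted it out of the mould by its x faces and put it down on the mat, turned in line with the box. I then took it again by its y faces and lowered it until the wrist force showed contact with the box floor. By tool position and wrist-picture overlay it sits within 2 mm of the box's centre and lined up with it.

**Jar:** The first grip slipped off. The fingers were too high on the narrower lid and closed empty, but the jar stayed where it was. I gripped it about 7 mm lower, lifted it, and lowered it to contact about 1 mm from the pad's centre.

**Last checks:**
- In the final scene and wrist pictures the jar is upright on the pad. The block matches its model outline.
- The tape roll is flat at its own end. It measured 63 mm from the box's centre before the block went in, and I did not measure it again.
- The multimeter, parts box and marker pen look unmoved. I checked these by eye only.
- The gripper is clear of everything, with near-zero wrist force.

The wrist camera and the two fixed cameras disagreed by 1 to 3 mm on the mould, box and jar positions. I used values in between. That is within the tolerances.

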